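# Fetch the rinsed slide rack from under the staining bridge

## Task

The rack of slides stands in the steel staining tray under its bridge: two steel bars with a slide holder lying across them. Set the holder and both bars aside on the rubber mat, then lift the rack out by its handle and lower it gently, always upright, into the open white staining dish until it stands flat on the bottom. Then rebuild the bridge: lay both bars back across the tray where they were and the holder, slide up, centred across both bars; leave the other things on the bench alone.

Things in the scene. Friction and masses are not known exactly. Their poses are not given: they have to be found in the camera images.
- rack: Loose steel slide rack, 0.2 kg, 84 (its x) x 60 (its y) x 66 mm high, glass slides in it up to 29 mm. Handle: flat bar along its y at the top middle, 10 mm wide (x), 8 high, 60 long, centre 62 mm up; free space under it from 29 mm. Take its middle, fingers closing along rack x. Origin: centre of underside. Stands on the tray's floor at first; cannot pass up between the bars.
- bar_a: One of two identical loose bridge bars: square steel tube 230 mm long (its x), 12 x 12 mm, black ends, 0.08 kg. Origin: its centre. At the start it lies on the tray's rim, along the tray's x, about 25 mm to one side (tray y) of the tray's middle. The two bars may change sides.
- bar_b: The other bridge bar, same form; at the start about 25 mm to the other side of the tray's middle, parallel to bar_a (38 mm free between the two).
- holder: Loose slide holder, 0.04 kg: flat grey plastic channel 100 mm long (its x), 34 wide (its y), 10 high; z up, a glass slide on top. Origin: centre of underside. Lies at first across both bars (its x along the tray's y), centred between them, up to 30 mm off the tray's middle along the bars. Take its middle across the 34 mm width.
- tray: Staining tray, fixed: open steel pan 176 mm (its x) by 200 mm (its y) outside, walls and floor 4 mm, 75 mm high, with an 11 mm flat flange outward at the rim (198 by 220 mm over all). Origin: centre of the underside; inner floor at 4 mm, rim top at 75 mm. The bars span it along its x.
- mat: Black rubber drain mat, fixed on the bench: 250 mm (its x) by 170 mm (its y), 4 mm thick. Origin: centre of the underside. The side area; it takes both bars (along its x) and the holder side by side.
- dish: Open white plastic staining dish, fixed, empty: 108 mm (its x) by 84 mm (its y) outside, 50 mm high, walls and floor 4 mm (inside 100 by 76 mm, inner floor at 4 mm), a small lug on each short end. Origin: centre of the underside. The rack fits with its x along the dish's x, either way round, 8 mm free on each side; its handle then stands above the rim.
- dispenser: Bystander: small white reagent dispenser, 28 by 46 mm, 94 mm high, loose. Origin: centre of the underside. Leave alone.
- lidded_dish: Bystander: staining dish closed with a grey lid, 112 by 88 mm, 64 mm high, loose. Origin: centre of the underside. Leave alone.
- wash_bottle: Bystander: white wash bottle with bent spout, 60 mm diameter, 168 mm high, loose. Origin: centre of the underside. Leave alone.
Not all that is in view belongs to the job. What is shaped like the bar_a but brown is not meant. Leave any purple look-alike of the bar_b alone.

How it is judged (in metres and radians):
On the way, in this order (a step that is already met when the one before it is completed fails the run):
1. the holder and both bars lie on the rubber mat, the rack still in the tray (x of holder in the frame of mat between -0.125 and 0.125 m and y of holder in the frame of mat between -0.085 and 0.085 m and z of holder in the frame of mat between 0 and 0.008 m and linear speed of each of holder, bar_a, bar_b below 0.02 m/s and angular speed of each of holder, bar_a, bar_b below 0.2 rad/s and x of bar_a in the frame of mat between -0.125 and 0.125 m and y of bar_a in the frame of mat between -0.085 and 0.085 m and z of bar_a in the frame of mat between 0.006 and 0.014 m and x of bar_b in the frame of mat between -0.125 and 0.125 m and y of bar_b in the frame of mat between -0.085 and 0.085 m and z of bar_b in the frame of mat between 0.006 and 0.014 m and horizontal distance between rack and tray below 0.07 m and height (world z) of rack below 0.02 m), for 0.2 s.
2. the rack stands flat on the bottom of the open dish while the holder and the bars are still on the mat (horizontal distance between rack and dish below 0.014 m and z of rack in the frame of dish between 0.001 and 0.007 m and angle between rack's own z axis and vertical below 0.08 rad and linear speed of each of rack, holder, bar_a, bar_b below 0.02 m/s and angular speed of each of rack, holder, bar_a, bar_b below 0.2 rad/s and x of holder in the frame of mat between -0.125 and 0.125 m and y of holder in the frame of mat between -0.085 and 0.085 m and z of holder in the frame of mat between 0 and 0.008 m and x of bar_a in the frame of mat between -0.125 and 0.125 m and y of bar_a in the frame of mat between -0.085 and 0.085 m and z of bar_a in the frame of mat between 0.006 and 0.014 m and x of bar_b in the frame of mat between -0.125 and 0.125 m and y of bar_b in the frame of mat between -0.085 and 0.085 m and z of bar_b in the frame of mat between 0.006 and 0.014 m), for 0.2 s.
At the end, for the whole second after the job is handed in: Rack flat on the open dish's floor (14 mm, 0.08 rad); bars on the tray rim, one each side, within 15 mm sideways and 20 mm lengthways of 25 mm from the middle, 0.12 rad; holder flat, slide up, across both (15 mm of midway, 55 mm along the bars, 0.2 rad); all at rest (horizontal distance between rack and dish below 0.014 m and z of rack in the frame of dish between 0.001 and 0.007 m and angle between each of rack, holder's own z axis and vertical below 0.08 rad and linear speed of each of rack, bar_a, bar_b, holder below 0.02 m/s and angular speed of each of rack, bar_a, bar_b, holder below 0.2 rad/s and x of bar_a in the frame of tray between -0.02 and 0.02 m and z of bar_a in the frame of tray between 0.078 and 0.084 m and angle between the x axis of each of bar_a, bar_b and the x axis of tray, either way round below 0.12 rad and x of bar_b in the frame of tray between -0.02 and 0.02 m and z of bar_b in the frame of tray between 0.078 and 0.084 m and ((y of bar_a in the frame of tray between 0.01 and 0.04 m and y of bar_b in the frame of tray between -0.04 and -0.01 m) or (y of bar_a in the frame of tray between -0.04 and -0.01 m and y of bar_b in the frame of tray between 0.01 and 0.04 m)) and x of holder in the frame of tray between -0.055 and 0.055 m and y of holder in the frame of tray between -0.015 and 0.015 m and z of holder in the frame of tray between 0.084 and 0.09 m and angle between the x axis of holder and the y axis of tray, either way round below 0.2 rad); the robot touches nothing.
It fails at once if the slide rack is tipped by more than about 30 degrees (angle between rack's own z axis and vertical above 0.52 rad).
It fails at once if the rack is dropped or slammed into the dish (faster than 0.4 m/s close above its floor) (horizontal distance between rack and dish below 0.02 m and z of rack in the frame of dish below 0.016 m and linear speed of rack above 0.4 m/s).
It fails at once if the reagent dispenser is disturbed (moved over 15 mm) (distance of dispenser from where it was at the start of the episode above 0.015 m).
It fails at once if the lidded dish is disturbed (moved over 15 mm) (distance of lidded_dish from where it was at the start of the episode above 0.015 m).
It fails at once if the wash bottle is disturbed (moved over 15 mm) (distance of wash_bottle from where it was at the start of the episode above 0.015 m).
It also fails if it takes over 134 s, if anything falls off the work surface, if the arm or the gripper's body presses on something with over 40 N, if the wrist force passes 120 N, or if a joint passes its speed limit or range.

## Robot

A 6-joint arm with a two-finger parallel gripper is mounted at the origin on the work surface. World frame = base frame: x ahead of the robot, y to its left, z up, the work surface at z = 0. Lengths are in mm, angles in degrees, forces in N, time in s.
With the tool pointing down it reaches from about 300 to 850 mm from the base axis. Payload 4.2 kg.
Tool frame: the origin (TCP) lies midway between the tips of the shut fingers; the grasp point (between the pads) lies 19 mm behind it (env.grip_point_offset is the distance from the TCP to the grasp point, in mm); z points along the fingers, x is the direction in which the jaws open and shut, and the axes are right-handed (so a half turn about z gives the same grasp; the last joint's range is limited). The gripper opens to 91 mm and grips with 3 to 60 N. Pads are 32 mm wide; open, the fingers measure 118 mm over their backs; the gripper's body (76 mm by 178 mm) begins 60 mm behind the grasp point.
Start: joints at [-64.744, 18.312, 89.639, -0, 72.044, -1.146], TCP at [255.688, -515.041, 213.976] pointing down, gripper open.
Joint ranges: [-177.97, 177.97], [-48.28, 115.42], [12.27, 149.76], [-77.06, 257.06], [2.81, 150.46], [-146.56, 146.56]. Speed limits (degrees/s): [147.25, 147.25, 180, 180, 180, 180].

## Interface

Orientations are given as [roll, pitch, yaw] about the fixed x, y, z axes, in that order (R = Rz(yaw) Ry(pitch) Rx(roll)).
In Python, from workcell import env gives the robot as it stands.
- The arm moves only by the shell command python3 -m pendant 'ROWS' [FORCE]. ROWS is JSON, a list of rows, each an object with "xyz": the shift along the tool's x, y, z in m, a list of three; "roll": the turn about the tool's z in degrees; "jaw": the closure, from 0 (fully open) to 1 (shut). A call has exactly 8 rows; each row is the pose to reach, as a shift and turn from the pose commanded when the call began, along the tool's axes at that moment; what a row does not reach only later rows make up. A row lasts 1/8 s, in which the tool goes at most 62.5 mm and 10.7 degrees, less where a joint would pass 70% of its speed; a pose out of reach is approached as far as the arm can. A call with a gripper value outside its range is refused whole. The fingers move at their own pace and stop on an object; FORCE is the grip in N (left out, the last holds). Time passes only in rows, so rows that repeat a pose let the fingers close, or fill a call up. It gives the time, the measured TCP pose, the force and the opening at its end, in the units of the state.
- env.state(): the state, without advancing time (a new reading comes with each control period).
- env.grab_frame(name): name is "scene" or "top" or "wrist"; returns (picture, depth): 480x640x3 uint8, blue, green, red; 480x640 float32, mm along the optical axis (not along the pixel's ray), 0 where there is no reading.
- env.camera_params(name): a dict with "camera_matrix" (3x3 intrinsics, pixels), "cam_to_world" (4x4, takes a point from camera to world coordinates); the wrist camera has in their place "hand_eye" (4x4, takes a point from camera to tool coordinates, whose origin is the TCP and whose axes are the tool frame's). Camera axes: x right, y up, looking along -z (the intrinsics and any distortion apply to the point x, -y, -z); pixel columns grow to the right and rows downward; lengths in mm; the calibration is good to about 2 mm. A picture is of the moment at which its call begins: read the wrist's pose just before it. camera_params takes no time and is no camera call.
- env.job_done(): hands the job in, once; it reports no verdict.
The state is a dict: "time_s": time; "qpos": joint angles; "qvel": joint speeds; "effort": joint torques, N m; "ee_pos": TCP position; "ee_rot": TCP orientation; "force": force on the tool from outside, world axes, zero at the start; "torque": the same for the moment, N m; "gripper_width": finger opening in mm.
Only numpy, scipy, OpenCV 4.12 (cv2) and the standard library are available. Lean on these libraries where they do the work, as an engineer would, in place of code of your own. Each camera call takes 0.05 s, during which the arm holds its last target. There are 200 camera calls.

## Working session

There is one attempt and no reset: what is moved stays moved. The work goes in short steps, Python scripts to look and compute and a shell command to move; the robot and the scene stay as the last step left them, time stands still between calls to the robot, and variables do not carry over. Pictures are saved under pics/ and viewed, about 12 in all and at most 16, crops included, and the job is handed in when it is done.

```bash
ls; mkdir -p pics
python3 - <<'E'
from workcell import env
import cv2,numpy as np
s=env.state();print(s)
for n in("top","scene"):
    p,d=env.grab_frame(n);cv2.imwrite(f"pics/{n}0.png",p);np.save(f"{n}0_d.npy",d)
    c=env.camera_params(n);print({k:np.round(v,3).tolist() if hasattr(v,'shape') else v for k,v in c.items()})
print(env.camera_params("wrist"))
E
```

```text
pics
{'time_s': 0.0, 'qpos': array([-6.47438110e+01,  1.83526593e+01,  8.97059140e+01,  7.85402356e-04,
        7.20441815e+01, -1.14818114e+00]), 'qvel': array([-0.11120427,  0.05140335,  0.00458719, -0.08618763,  0.05153746,
        0.04204081]), 'effort': array([-7.31764594e-04, -4.12457299e+01, -2.31970918e+01,  7.24018039e-02,
        4.55856230e-02, -1.57413178e-04]), 'ee_pos': array([ 255.4741756 , -514.56773895,  213.11341291]), 'ee_rot': array([-1.79997194e+02,  1.02719172e-01, -6.35958702e+01]), 'force': array([-0.15066778,  0.22219116, -0.79581814]), 'torque': array([0.05028087, 0.02055894, 0.00809803]), 'gripper_width': 91.25043489562667}
{'camera_matrix': [[544.775, 0.0, 322.821], [0.0, 544.775, 238.216], [0.0, 0.0, 1.0]], 'cam_to_world': [[0.008, 0.994, -0.108, 354.264], [-1.0, 0.009, 0.008, 114.352], [0.009, 0.108, 0.994, 1307.726], [0.0, 0.0, 0.0, 1.0]]}
{'camera_matrix': [[607.6, 0.0, 318.254], [0.0, 607.6, 242.389], [0.0, 0.0, 1.0]], 'cam_to_world': [[0.24, -0.751, 0.615, 1358.222], [0.971, 0.183, -0.156, -98.364], [0.005, 0.635, 0.773, 1146.494], [0.0, 0.0, 0.0, 1.0]]}
{'camera_matrix': array([[369.41752411,   0.        , 320.11956856],
       [  0.        , 369.41752411, 244.5180516 ],
       [  0.        ,   0.        ,   1.        ]]), 'hand_eye': array([[ 9.99999670e-01,  7.96552660e-04,  1.60231091e-04,
         8.46398719e-02],
       [ 8.11078135e-04, -9.66939353e-01, -2.55005158e-01,
        -7.27046666e+01],
       [-4.81912900e-05,  2.55005204e-01, -9.66939679e-01,
        -1.71125001e+02],
       [ 0.00000000e+00,  0.00000000e+00,  0.00000000e+00,
         1.00000000e+00]])}
```

View pics/top0.png

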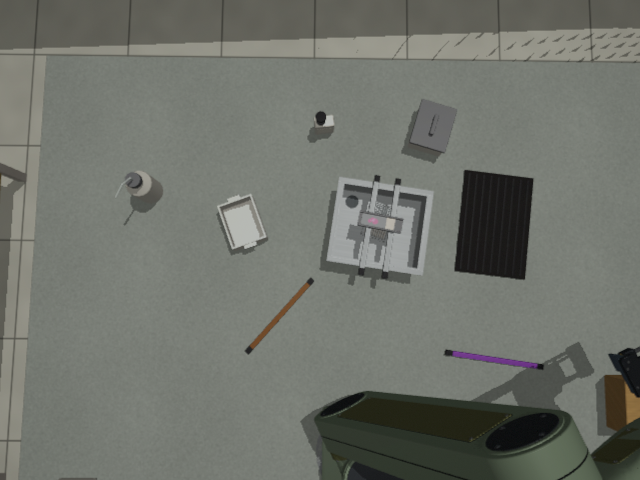

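View pics/scene0.png

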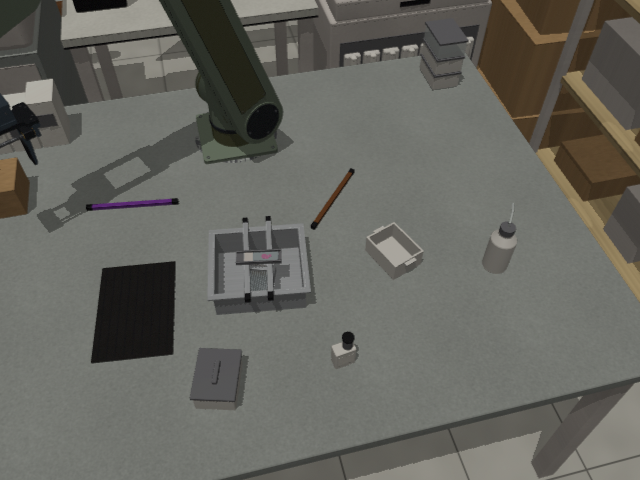

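The top view shows the tray at about (380,226), with bars running (377,178)–(361,272) and (398,181)–(385,276). The holder is at (381,222), the mat at (494,225), and the dish at (242,222). The brown and purple bars are decoys. The scene view agrees, with the rack under the holder.

```bash
cat > h.py <<'E'
from workcell import env
import cv2,numpy as np
from scipy.spatial.transform import Rotation as R
def cam(n):
    c=env.camera_params(n);K=np.array(c["camera_matrix"])
    if n=="wrist":
        s=env.state();T=np.eye(4);T[:3,:3]=R.from_euler("xyz",s["ee_rot"],degrees=True).as_matrix();T[:3,3]=s["ee_pos"];T=T@np.array(c["hand_eye"])
    else:T=np.array(c["cam_to_world"])
    return K,T
def ray(KT,px,z):
    K,T=KT;px=np.atleast_2d(np.float64(px));v=np.c_[px,np.ones(len(px))]@np.linalg.inv(K).T
    d=(v*[1,-1,-1])@T[:3,:3].T;o=T[:3,3]
    return o+d*((z-o[2])/d[:,2])[:,None]
def rect(pts):
    (c,(w,h),a)=cv2.minAreaRect(np.float32(pts)[:,:2])
    if w<h:w,h,a=h,w,a+90
    return np.round(c,1),round(w,1),round(h,1),round((a+90)%180-90,1) # angle of long axis
def todo(p,yaw=None):
    "shift in tool axes (m) to put TCP at world p (mm); turn to tool-x yaw (mod 180)"
    s=env.state();Rm=R.from_euler("xyz",s["ee_rot"],degrees=True)
    y=s["ee_rot"][2]
    out=[np.round(Rm.inv().apply(np.array(p)-s["ee_pos"])/1000,4).tolist()]
    if yaw is not None:out.append(round(-((yaw-y+90)%180-90),1)) # tool z is down
    return out
E
python3 - <<'E'
from h import *
p=cv2.imread("pics/top0.png");k=cam("top")
def big(m,roi):
    x0,y0,x1,y1=roi;mm=np.zeros_like(m);mm[y0:y1,x0:x1]=m[y0:y1,x0:x1]
    cs=cv2.findContours(mm,cv2.RETR_EXTERNAL,cv2.CHAIN_APPROX_NONE)[0];return max(cs,key=cv2.contourArea)[:,0]
hsv=cv2.cvtColor(p,cv2.COLOR_BGR2HSV)
g=cv2.cvtColor(p,cv2.COLOR_BGR2GRAY)
print("mat",rect(ray(k,big((g<50).astype(np.uint8)*255,(445,160,545,290)),4)))
print("dish",rect(ray(k,big((g>170).astype(np.uint8)*255,(205,185,280,260)),50)))
print("tray",rect(ray(k,[(340,178),(433,190),(423,274),(328,262)],75)))
print("barL",ray(k,[(377,178),(361,272)],87).round())
print("barR",ray(k,[(398,181),(385,276)],87).round())
print("holder",ray(k,[(381,222)],97).round())
print("others",ray(k,[(435,128),(327,122)],60).round())
s=p[150:300,200:550];cv2.imwrite("pics/c1.png",cv2.resize(s,None,fx=2.28,fy=2.28,interpolation=cv2.INTER_CUBIC))
print(todo([520,0,300],90))
E
```

```text
Traceback (most recent call last):
  File "h.py", line 15, in rect
    (c,(w,h),a)=cv2.minAreaRect(np.float32(pts)[:,:2])
                ~~~~~~~~~~~~~~~^^^^^^^^^^^^^^^^^^^^^^^
cv2.error: OpenCV(4.12.0) /io/opencv/modules/imgproc/src/convhull.cpp:143: error: (-215:Assertion failed) total >= 0 && (depth == CV_32F || depth == CV_32S) in function 'convexHull'
```

```bash
sed -i 's/np.float32(pts)\[:,:2\]/np.ascontiguousarray(np.float32(pts)[:,:2])/' h.py
python3 - <<'E'
from h import *
p=cv2.imread("pics/top0.png");k=cam("top")
def big(m,roi):
    x0,y0,x1,y1=roi;mm=np.zeros_like(m);mm[y0:y1,x0:x1]=m[y0:y1,x0:x1]
    cs=cv2.findContours(mm,cv2.RETR_EXTERNAL,cv2.CHAIN_APPROX_NONE)[0];return max(cs,key=cv2.contourArea)[:,0]
g=cv2.cvtColor(p,cv2.COLOR_BGR2GRAY)
print("mat",rect(ray(k,big((g<50).astype(np.uint8)*255,(445,160,545,290)),4)))
print("dish",rect(ray(k,big((g>170).astype(np.uint8)*255,(205,185,280,260)),50)))
print("tray",rect(ray(k,[(340,178),(433,190),(423,274),(328,262)],75)))
print("barL",ray(k,[(377,178),(361,272)],87).round())
print("barR",ray(k,[(398,181),(385,276)],87).round())
print("holder",ray(k,[(381,222)],97).round())
print("others",ray(k,[(435,128),(327,122)],60).round())
print(todo([520,0,300],90))
E
```

```text
mat (array([ 534.8, -310.5]), 248.0, 168.8, -6.7)
dish (array([517. , 287.3]), 95.1, 80.2, 17.9)
tray (array([518.2, -28.5]), 218.7, 195.8, 83.1)
barL [[626. -19.  87.]
 [412.  18.  87.]]
barR [[620. -67.  87.]
 [403. -36.  87.]]
holder [[524. -26.  97.]]
others [[ 754. -159.   60.]
 [ 766.   96.   60.]]
[[-0.3435, -0.4657, -0.0862], np.float64(26.4)]
```

```bash
python3 -c "
from h import *
print(todo([522,-26,260],-7))"
```

```text
[[-0.3192, -0.456, -0.0463], np.float64(-56.6)]
```

```bash
python3 -m pendant '[{"xyz":[-0.035,-0.05,-0.046],"roll":-7,"jaw":0},{"xyz":[-0.07,-0.1,-0.046],"roll":-14,"jaw":0},{"xyz":[-0.105,-0.15,-0.046],"roll":-21,"jaw":0},{"xyz":[-0.14,-0.2,-0.046],"roll":-28,"jaw":0},{"xyz":[-0.175,-0.25,-0.046],"roll":-35,"jaw":0},{"xyz":[-0.21,-0.3,-0.046],"roll":-42,"jaw":0},{"xyz":[-0.245,-0.35,-0.046],"roll":-49,"jaw":0},{"xyz":[-0.28,-0.4,-0.046],"roll":-56.6,"jaw":0}]'; python3 -c "
from h import *
print(todo([522,-26,260],-7))"
```

```text
time_s: 1.1
ee_pos: [489.4, -85.6, 259.8]
ee_rot: [180.0, 0.0, -6.7]
force: [0.8, 0.0, 0.2]
gripper_width: 91.7
[[0.0254, -0.063, -0.0002], np.float64(0.3)]
```

```bash
python3 -m pendant '[{"xyz":[0.012,-0.03,0],"roll":0,"jaw":0.2},{"xyz":[0.025,-0.063,0],"roll":0,"jaw":0.2},{"xyz":[0.025,-0.063,0],"roll":0,"jaw":0.2},{"xyz":[0.025,-0.063,0],"roll":0,"jaw":0.2},{"xyz":[0.025,-0.063,0],"roll":0,"jaw":0.2},{"xyz":[0.025,-0.063,0],"roll":0,"jaw":0.2},{"xyz":[0.025,-0.063,0],"roll":0,"jaw":0.2},{"xyz":[0.025,-0.063,0],"roll":0,"jaw":0.2}]' 20; python3 -c "
from h import *
k=cam('wrist');p,d=env.grab_frame('wrist');cv2.imwrite('pics/w1.png',p);np.savez('w1.npz',d=d,K=k[0],T=k[1])"
```

```text
time_s: 2.1
ee_pos: [521.3, -28.3, 260.0]
ee_rot: [180.0, -0.0, -7.0]
force: [-0.4, -0.1, -0.7]
gripper_width: 72.9
```

View pics/w1.png

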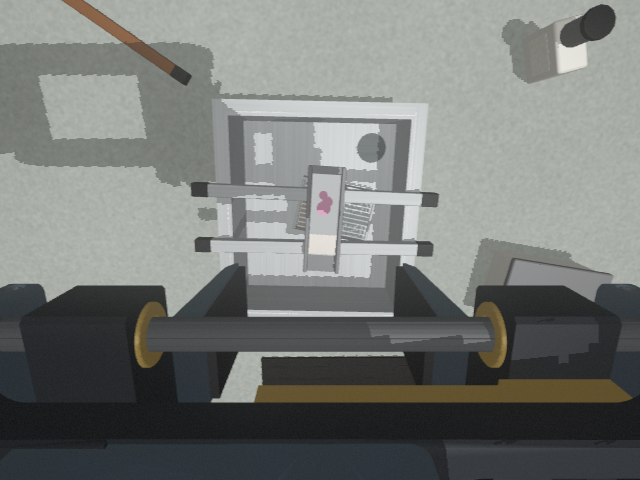

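The wrist view shows the holder with corners at about (309,165) and (341,271), and the bars at (193,189)–(438,200) and (195,244)–(433,249). The rack lies turned in the tray below, around (335,210).

```bash
cat >> h.py <<'E'
def cloud(KT,d):
    K,T=KT;v,u=np.mgrid[:480,:640]
    P=np.stack([(u-K[0,2])/K[0,0]*d,-(v-K[1,2])/K[1,1]*d,-d],-1)
    W=P@T[:3,:3].T+T[:3,3];W[d<=0]=np.nan;return W
def blobs(m,minarea=60):
    n,l,s,c=cv2.connectedComponentsWithStats(m.astype(np.uint8));return [l==i for i in range(1,n) if s[i,4]>minarea]
E
python3 - <<'E'
from h import *
z=np.load("w1.npz");k=(z['K'],z['T']);W=cloud(k,z['d'])
roi=np.zeros((480,640),bool);roi[90:280,180:450]=1
Z=W[...,2]
for a,b in((92,102),(82,90),(70,79),(58,69)):
    print(a,b)
    for m in blobs(roi&(Z>a)&(Z<b),100):
        v,u=np.nonzero(m);print(m.sum(),(u.min(),v.min(),u.max(),v.max()),np.median(Z[m]).round(1),rect(W[m]))
print("holder ray",rect(ray(k,[(309,165),(346,166),(341,271),(304,268)],97)))
print("rims",ray(k,[(213,98),(428,104)],75).round(1))
print("barends",ray(k,[(193,189),(438,200),(195,244),(433,249)],85).round(1))
E
```

```text
92 102
2909 (np.int64(303), np.int64(165), np.int64(346), np.int64(273)) 93.4 (array([526.3, -22.6]), 99.5, 34.1, 79.5)
82 90
1551 (np.int64(191), np.int64(182), np.int64(307), np.int64(200)) 87.3 (array([460.4,  11.4]), 107.5, 12.7, -9.8)
1260 (np.int64(344), np.int64(189), np.int64(438), np.int64(206)) 87.4 (array([591.4, -10.6]), 88.1, 12.5, -9.5)
1422 (np.int64(195), np.int64(238), np.int64(304), np.int64(253)) 87.2 (array([451.7, -40.1]), 105.8, 12.9, -8.4)
1208 (np.int64(340), np.int64(241), np.int64(433), np.int64(256)) 87.3 (array([583.3, -59. ]), 90.1, 12.9, -8.5)
70 79
5883 (np.int64(212), np.int64(99), np.int64(428), np.int64(192)) 75.3 (array([530.2,  44. ]), 196.8, 80.1, -8.3)
661 (np.int64(217), np.int64(197), np.int64(263), np.int64(238)) 75.3 (array([445.1, -13.4]), 44.8, 40.0, -8.3)
574 (np.int64(401), np.int64(205), np.int64(429), np.int64(241)) 75.3 (array([614.8, -40.1]), 35.7, 27.4, 84.2)
220 (np.int64(220), np.int64(252), np.int64(235), np.int64(270)) 75.2 (array([424. , -55.3]), 19.6, 14.3, 81.3)
134 (np.int64(399), np.int64(256), np.int64(414), np.int64(265)) 75.2 (array([604.4, -77.7]), 14.3, 11.0, -7.1)
58 69
202 (np.int64(230), np.int64(116), np.int64(255), np.int64(183)) 64.1 (array([448.3,  54.4]), 67.4, 22.2, 61.2)
187 (np.int64(401), np.int64(120), np.int64(410), np.int64(191)) 63.6 (array([612.5,  25. ]), 66.9, 6.7, 87.1)
102 (np.int64(233), np.int64(198), np.int64(236), np.int64(237)) 63.7 (array([436.9, -14.7]), 41.1, 0.9, 81.5)
holder ray (array([526.8, -21.4]), 98.1, 35.3, 81.2)
rims [[440.4  97.6  75. ]
 [632.7  68.7  75. ]]
barends [[408.8  20.3  85. ]
 [635.  -18.1  85. ]
 [399.6 -31.9  85. ]
 [628.1 -65.4  85. ]]
```

```bash
python3 -c "
from h import *
print(todo([526.4,-22.3,89.5],-9.8))"
```

```text
[[0.0043, -0.0065, 0.1705], np.float64(2.8)]
```

```bash
python3 -m pendant '[{"xyz":[0.0043,-0.0065,0.04],"roll":2.8,"jaw":0.2},{"xyz":[0.0043,-0.0065,0.09],"roll":2.8,"jaw":0.3},{"xyz":[0.0043,-0.0065,0.13],"roll":2.8,"jaw":0.4},{"xyz":[0.0043,-0.0065,0.155],"roll":2.8,"jaw":0.4},{"xyz":[0.0043,-0.0065,0.165],"roll":2.8,"jaw":0.4},{"xyz":[0.0043,-0.0065,0.1705],"roll":2.8,"jaw":0.4},{"xyz":[0.0043,-0.0065,0.1705],"roll":2.8,"jaw":0.4},{"xyz":[0.0043,-0.0065,0.1705],"roll":2.8,"jaw":0.4}]' 15
python3 -m pendant '[{"xyz":[0,0,0],"roll":0,"jaw":0.8},{"xyz":[0,0,0],"roll":0,"jaw":0.8},{"xyz":[0,0,0],"roll":0,"jaw":0.8},{"xyz":[0,0,0],"roll":0,"jaw":0.8},{"xyz":[0,0,0],"roll":0,"jaw":0.8},{"xyz":[0,0,-0.01],"roll":0,"jaw":0.8},{"xyz":[0,0,-0.04],"roll":0,"jaw":0.8},{"xyz":[0,0,-0.08],"roll":0,"jaw":0.8}]' 15
python3 -c "
from h import *
print(env.state()['ee_pos'],todo([451.3,-336,165],-6.7))"
```

```text
time_s: 3.15
ee_pos: [527.1, -22.1, 90.4]
ee_rot: [-180.0, -0.1, -9.8]
force: [0.0, 0.3, -0.8]
gripper_width: 55.1
time_s: 4.15
ee_pos: [525.8, -22.1, 169.8]
ee_rot: [180.0, 0.1, -9.8]
force: [1.2, -0.8, -0.1]
gripper_width: 34.2
[525.76932691 -22.05159207 169.81781013] [[-0.02, 0.322, 0.005], np.float64(-3.1)]
```

```bash
python3 -m pendant '[{"xyz":[-0.003,0.045,0],"roll":-1,"jaw":0.8},{"xyz":[-0.006,0.095,0],"roll":-1,"jaw":0.8},{"xyz":[-0.009,0.145,0],"roll":-2,"jaw":0.8},{"xyz":[-0.012,0.195,0],"roll":-2,"jaw":0.8},{"xyz":[-0.015,0.245,0],"roll":-3,"jaw":0.8},{"xyz":[-0.018,0.29,0],"roll":-3,"jaw":0.8},{"xyz":[-0.02,0.322,0.0],"roll":-3,"jaw":0.8},{"xyz":[-0.02,0.322,0.03],"roll":-3,"jaw":0.8}]'
python3 -c "
from h import *
print(todo([451.3,-336,7.5],-6.7))"
```

```text
time_s: 5.15
ee_pos: [452.9, -339.6, 141.5]
ee_rot: [179.8, -0.3, -7.0]
force: [0.6, 0.5, 0.0]
gripper_width: 33.6
[[-0.0028, -0.0039, 0.1339], np.float64(-0.3)]
```

```bash
python3 -m pendant '[{"xyz":[0,0,0.04],"roll":0,"jaw":0.8},{"xyz":[0,0,0.08],"roll":0,"jaw":0.8},{"xyz":[0,0,0.11],"roll":0,"jaw":0.8},{"xyz":[0,0,0.122],"roll":0,"jaw":0.8},{"xyz":[0,0,0.128],"roll":0,"jaw":0.8},{"xyz":[0,0,0.131],"roll":0,"jaw":0.8},{"xyz":[0,0,0.1315],"roll":0,"jaw":0.8},{"xyz":[0,0,0.1315],"roll":0,"jaw":0.8}]'
python3 -c "
from h import *
print(env.state()['force'])"
```

```text
time_s: 6.15
ee_pos: [452.3, -336.3, 8.7]
ee_rot: [180.0, -0.1, -6.8]
force: [-0.3, -0.7, -0.3]
gripper_width: 33.9
[-0.27767788 -0.66313813 -0.33183094]
```

Lower 1 mm more, release, and rise. Then go to bar B.

```bash
python3 -m pendant '[{"xyz":[0,0,0.001],"roll":0,"jaw":0.8},{"xyz":[0,0,0.001],"roll":0,"jaw":0.8},{"xyz":[0,0,0.001],"roll":0,"jaw":0.4},{"xyz":[0,0,0.001],"roll":0,"jaw":0.4},{"xyz":[0,0,0.001],"roll":0,"jaw":0.4},{"xyz":[0,0,-0.03],"roll":0,"jaw":0.4},{"xyz":[0,0,-0.08],"roll":0,"jaw":0.5},{"xyz":[0,0,-0.13],"roll":0,"jaw":0.6}]'
python3 -c "
from h import *
k=cam('wrist');p,d=env.grab_frame('wrist');W=cloud(k,d);Z=W[...,2]
for m in blobs((Z>10)&(Z<18)&(abs(W[...,0]-450)<90)&(abs(W[...,1]+336)<80)): print(m.sum(),np.median(Z[m]),rect(W[m]))
print(todo([513.6,-49,150],81.7))"
```

```text
time_s: 7.15
ee_pos: [451.7, -335.8, 139.2]
ee_rot: [-180.0, 0.0, -6.8]
force: [0.8, -0.5, -0.8]
gripper_width: 38.8
1568 13.62748171991791 (array([ 452.9, -336.6]), 99.7, 34.2, 83.1)
175 10.444595089820098 (array([ 458.5, -325.2]), 25.9, 18.9, 73.0)
[[0.024, -0.2942, -0.0052], np.float64(-88.5)]
```

```bash
python3 -m pendant '[{"xyz":[0.003,-0.03,-0.011],"roll":-10,"jaw":0.6},{"xyz":[0.006,-0.07,-0.011],"roll":-20,"jaw":0.6},{"xyz":[0.009,-0.11,-0.011],"roll":-30,"jaw":0.6},{"xyz":[0.012,-0.15,-0.011],"roll":-40,"jaw":0.6},{"xyz":[0.015,-0.19,-0.011],"roll":-50,"jaw":0.6},{"xyz":[0.018,-0.23,-0.011],"roll":-60,"jaw":0.6},{"xyz":[0.021,-0.265,-0.011],"roll":-70,"jaw":0.6},{"xyz":[0.024,-0.294,-0.011],"roll":-80,"jaw":0.6}]'
python3 -m pendant '[{"xyz":[0,0,0],"roll":-8.5,"jaw":0.6},{"xyz":[0,0,0],"roll":-8.5,"jaw":0.6},{"xyz":[0,0,0],"roll":-8.5,"jaw":0.6},{"xyz":[0,0,0],"roll":-8.5,"jaw":0.6},{"xyz":[0,0,0],"roll":-8.5,"jaw":0.6},{"xyz":[0,0,0],"roll":-8.5,"jaw":0.6},{"xyz":[0,0,0],"roll":-8.5,"jaw":0.6},{"xyz":[0,0,0],"roll":-8.5,"jaw":0.6}]'
python3 -c "
from h import *
k=cam('wrist');p,d=env.grab_frame('wrist');cv2.imwrite('pics/w2.png',p);W=cloud(k,d);Z=W[...,2]
for m in blobs((Z>82)&(Z<90)&(abs(W[...,0]-520)<130)&(abs(W[...,1]+25)<70)): print(m.sum(),np.median(Z[m]),rect(W[m]))
print(todo([513.6,-49,76],81.7))"
```

```text
time_s: 8.2
ee_pos: [510.6, -45.5, 148.8]
ee_rot: [180.0, -0.0, 73.6]
force: [-0.5, -0.1, -0.7]
gripper_width: 36.6
time_s: 9.2
ee_pos: [510.5, -46.9, 148.9]
ee_rot: [180.0, 0.0, 81.7]
force: [0.9, -0.1, -0.2]
gripper_width: 36.8
4638 87.29807541390109 (array([475.5, -43.6]), 154.3, 12.0, -8.2)
4340 87.28231618161662 (array([476.1,   9.1]), 140.2, 13.0, -9.4)
531 87.36559720596023 (array([591.6, -60.6]), 27.5, 11.4, -8.1)
[[-0.0016, 0.0033, 0.0729], np.float64(0.0)]
```

View pics/w2.png

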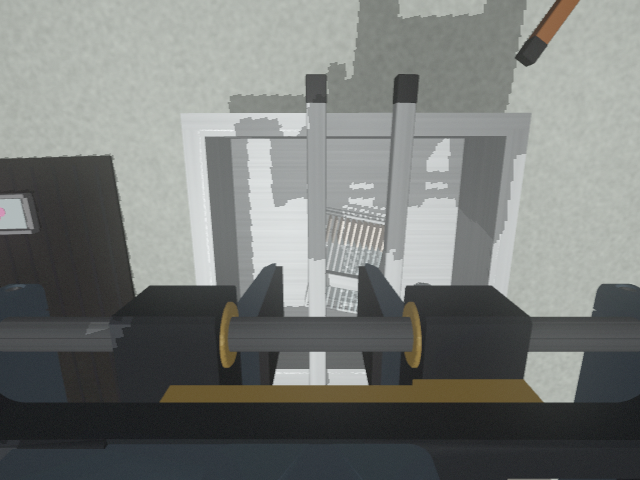

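The wrist view shows bar B centred between the fingers, at column 317. Bar A is at column 405, the rack is turned below at (355,250), and the holder is flat on the mat at left.

```bash
python3 -m pendant '[{"xyz":[-0.002,0.003,0.03],"roll":0,"jaw":0.6},{"xyz":[-0.002,0.003,0.05],"roll":0,"jaw":0.6},{"xyz":[-0.002,0.003,0.065],"roll":0,"jaw":0.6},{"xyz":[-0.002,0.003,0.073],"roll":0,"jaw":0.6},{"xyz":[-0.002,0.003,0.073],"roll":0,"jaw":0.6},{"xyz":[-0.002,0.003,0.073],"roll":0,"jaw":0.6},{"xyz":[-0.002,0.003,0.073],"roll":0,"jaw":1},{"xyz":[-0.002,0.003,0.073],"roll":0,"jaw":1}]' 25
python3 -m pendant '[{"xyz":[0,0,0],"roll":0,"jaw":1},{"xyz":[0,0,0],"roll":0,"jaw":1},{"xyz":[0,0,0],"roll":0,"jaw":1},{"xyz":[0,0,-0.01],"roll":0,"jaw":1},{"xyz":[0,0,-0.03],"roll":0,"jaw":1},{"xyz":[0,0,-0.06],"roll":0,"jaw":1},{"xyz":[0,0,-0.08],"roll":0,"jaw":1},{"xyz":[0,0,-0.08],"roll":0,"jaw":1}]'
python3 -c "
from h import *
print(todo([538.1,-282.7,150],83.3))"
```

```text
time_s: 10.25
ee_pos: [513.5, -49.3, 76.4]
ee_rot: [179.9, 0.0, 81.7]
force: [-0.2, 1.7, -0.4]
gripper_width: 19.4
time_s: 11.25
ee_pos: [514.3, -49.4, 157.6]
ee_rot: [179.8, -0.0, 81.7]
force: [-0.7, 0.7, -1.7]
gripper_width: 11.6
[[-0.2274, 0.0572, 0.0078], np.float64(-1.6)]
```

```bash
python3 -m pendant '[{"xyz":[-0.04,0.01,0],"roll":-0.5,"jaw":1},{"xyz":[-0.09,0.022,0],"roll":-1,"jaw":1},{"xyz":[-0.14,0.034,0],"roll":-1.6,"jaw":1},{"xyz":[-0.19,0.046,0],"roll":-1.6,"jaw":1},{"xyz":[-0.227,0.057,0],"roll":-1.6,"jaw":1},{"xyz":[-0.227,0.057,0.03],"roll":-1.6,"jaw":1},{"xyz":[-0.227,0.057,0.07],"roll":-1.6,"jaw":1},{"xyz":[-0.227,0.057,0.1],"roll":-1.6,"jaw":1}]'
python3 -m pendant '[{"xyz":[0,0,0.03],"roll":0,"jaw":1},{"xyz":[0,0,0.04],"roll":0,"jaw":1},{"xyz":[0,0,0.047],"roll":0,"jaw":1},{"xyz":[0,0,0.05],"roll":0,"jaw":1},{"xyz":[0,0,0.05],"roll":0,"jaw":1},{"xyz":[0,0,0.05],"roll":0,"jaw":1},{"xyz":[0,0,0.05],"roll":0,"jaw":0.7},{"xyz":[0,0,0.05],"roll":0,"jaw":0.7}]'
```

```text
time_s: 12.25
ee_pos: [535.3, -281.6, 53.0]
ee_rot: [-179.8, -0.1, 83.3]
force: [-0.5, 0.6, -0.6]
gripper_width: 11.9
time_s: 13.25
ee_pos: [537.1, -282.3, 6.4]
ee_rot: [180.0, 0.0, 83.3]
force: [-0.7, -0.4, 0.5]
gripper_width: 26.9
```

```bash
python3 -c "
from h import *
print(todo([521.4,1.4,150],80.5))"; python3 -m pendant '[{"xyz":[0,0,-0.03],"roll":0,"jaw":0.7},{"xyz":[0,0,-0.08],"roll":0,"jaw":0.7},{"xyz":[0,0,-0.13],"roll":0,"jaw":0.65},{"xyz":[0,0,-0.145],"roll":0,"jaw":0.6},{"xyz":[0.04,-0.01,-0.145],"roll":0,"jaw":0.6},{"xyz":[0.09,-0.02,-0.145],"roll":1,"jaw":0.6},{"xyz":[0.14,-0.03,-0.145],"roll":2,"jaw":0.6},{"xyz":[0.19,-0.04,-0.145],"roll":2.8,"jaw":0.6}]'
python3 -c "
from h import *
print(todo([521.4,1.4,76],80.5))
k=cam('wrist');p,d=env.grab_frame('wrist');W=cloud(k,d);Z=W[...,2]
for m in blobs((Z>82)&(Z<90)&(abs(W[...,0]-520)<130)&(abs(W[...,1]+25)<70)): print(m.sum(),np.median(Z[m]),rect(W[m]))"
```

```text
[[0.2799, -0.0486, -0.1438], np.float64(2.8)]
time_s: 14.25
ee_pos: [518.3, -87.2, 150.0]
ee_rot: [-179.9, -0.0, 80.4]
force: [1.2, 0.1, 0.6]
gripper_width: 36.5
[[0.0879, -0.0116, 0.0741], np.float64(-0.1)]
5175 87.24534975601384 (array([480.2,   8.1]), 148.0, 13.1, -9.4)
```

```bash
python3 -m pendant '[{"xyz":[0.04,-0.006,0],"roll":0,"jaw":0.6},{"xyz":[0.08,-0.012,0],"roll":0,"jaw":0.6},{"xyz":[0.0893,-0.0125,0.01],"roll":0,"jaw":0.6},{"xyz":[0.0893,-0.0125,0.04],"roll":0,"jaw":0.6},{"xyz":[0.0893,-0.0125,0.06],"roll":0,"jaw":0.6},{"xyz":[0.0893,-0.0125,0.073],"roll":0,"jaw":0.6},{"xyz":[0.0893,-0.0125,0.0745],"roll":0,"jaw":0.6},{"xyz":[0.0893,-0.0125,0.0745],"roll":0,"jaw":0.6}]'
python3 -m pendant '[{"xyz":[0,0,0],"roll":0,"jaw":1},{"xyz":[0,0,0],"roll":0,"jaw":1},{"xyz":[0,0,0],"roll":0,"jaw":1},{"xyz":[0,0,0],"roll":0,"jaw":1},{"xyz":[0,0,-0.01],"roll":0,"jaw":1},{"xyz":[0,0,-0.03],"roll":0,"jaw":1},{"xyz":[0,0,-0.06],"roll":0,"jaw":1},{"xyz":[0,0,-0.08],"roll":0,"jaw":1}]'
python3 -c "
from h import *
print(todo([543,-241,150],83.3))"
```

```text
time_s: 15.3
ee_pos: [522.1, 1.0, 76.7]
ee_rot: [180.0, 0.0, 80.5]
force: [-0.4, 0.3, 0.1]
gripper_width: 36.5
time_s: 16.3
ee_pos: [522.1, 1.4, 158.2]
ee_rot: [179.9, -0.0, 80.5]
force: [0.1, -0.6, 0.1]
gripper_width: 12.0
[[-0.2356, 0.0606, 0.0082], np.float64(-2.8)]
```

```bash
python3 -m pendant '[{"xyz":[-0.04,0.01,0],"roll":-0.5,"jaw":1},{"xyz":[-0.09,0.022,0],"roll":-1,"jaw":1},{"xyz":[-0.14,0.034,0],"roll":-2,"jaw":1},{"xyz":[-0.19,0.048,0],"roll":-2.8,"jaw":1},{"xyz":[-0.2355,0.0605,0],"roll":-2.8,"jaw":1},{"xyz":[-0.2355,0.0605,0.03],"roll":-2.8,"jaw":1},{"xyz":[-0.2355,0.0605,0.07],"roll":-2.8,"jaw":1},{"xyz":[-0.2355,0.0605,0.1],"roll":-2.8,"jaw":1}]'
python3 -m pendant '[{"xyz":[0,0,0.03],"roll":0,"jaw":1},{"xyz":[0,0,0.04],"roll":0,"jaw":1},{"xyz":[0,0,0.047],"roll":0,"jaw":1},{"xyz":[0,0,0.05],"roll":0,"jaw":1},{"xyz":[0,0,0.0505],"roll":0,"jaw":1},{"xyz":[0,0,0.0505],"roll":0,"jaw":1},{"xyz":[0,0,0.0505],"roll":0,"jaw":0.72},{"xyz":[0,0,0.0505],"roll":0,"jaw":0.72}]'
python3 -m pendant '[{"xyz":[0,0,-0.03],"roll":0,"jaw":0.72},{"xyz":[0,0,-0.08],"roll":0,"jaw":0.72},{"xyz":[0,0,-0.13],"roll":0,"jaw":0.65},{"xyz":[0,0,-0.18],"roll":0,"jaw":0.6},{"xyz":[0.04,-0.01,-0.2],"roll":0,"jaw":0.4},{"xyz":[0.09,-0.02,-0.23],"roll":1,"jaw":0.4},{"xyz":[0.14,-0.03,-0.23],"roll":2,"jaw":0.4},{"xyz":[0.18,-0.07,-0.23],"roll":2.8,"jaw":0.4}]'
python3 -c "
from h import *
k=cam('wrist');p,d=env.grab_frame('wrist');cv2.imwrite('pics/w3.png',p);np.savez('w3.npz',d=d,K=k[0],T=k[1])
p,d=env.grab_frame('top');cv2.imwrite('pics/t3.png',cv2.resize(p[140:300,190:560],None,fx=2,fy=2))"
```

```text
time_s: 17.3
ee_pos: [541.9, -240.9, 55.3]
ee_rot: [-179.9, -0.0, 83.3]
force: [0.3, 0.2, -1.0]
gripper_width: 12.0
time_s: 18.3
ee_pos: [542.7, -241.0, 6.3]
ee_rot: [180.0, 0.0, 83.3]
force: [-0.7, -1.2, -0.4]
gripper_width: 25.0
time_s: 19.3
ee_pos: [494.8, -52.2, 236.3]
ee_rot: [179.9, -0.0, 80.5]
force: [0.2, 0.6, 0.5]
gripper_width: 54.8
```

View pics/w3.png

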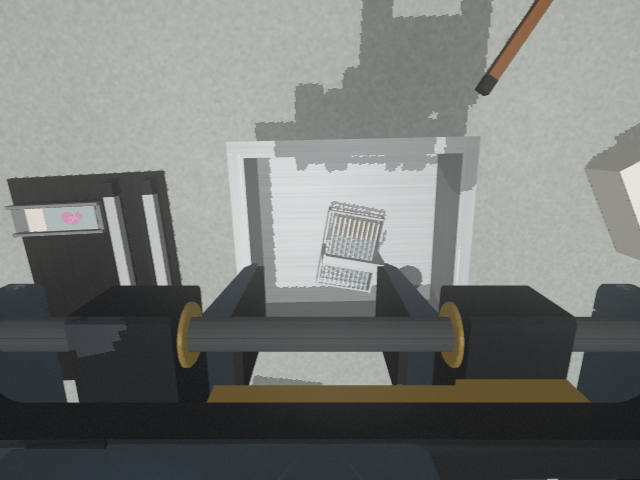

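View pics/t3.png

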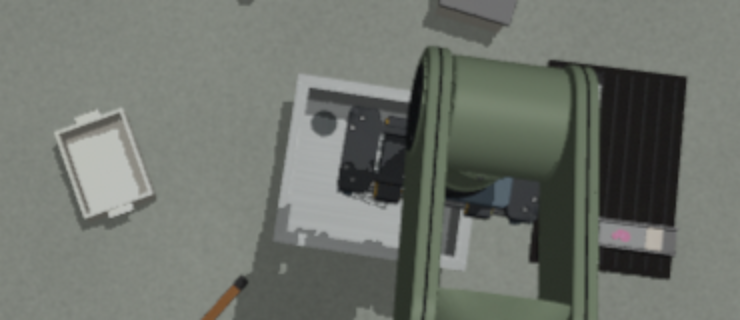

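The bars and the holder now lie on the mat. The rack stands in the tray, and its handle runs from about (322,250) to (382,262) in the wrist view. The dish is at crop (105,165).

Run:
```python
from h import *
z=np.load("w3.npz");k=(z['K'],z['T']);W=cloud(k,z['d']);Z=W[...,2]
p=cv2.imread("pics/w3.png")
roi=np.zeros((480,640),bool);roi[190:300,305:400]=1
for a,b in((64,74),(25,60),(15,60)):
  for m in blobs(roi&(Z>a)&(Z<b),60):
    v,u=np.nonzero(m);print(a,b,m.sum(),(u.min(),v.min(),u.max(),v.max()),np.median(Z[m]).round(1),rect(W[m]))
roi=np.zeros((480,640),bool);roi[170:280,0:190]=1
for m in blobs(roi&(Z>8)&(Z<20)): v,u=np.nonzero(m);print('mat things',(u.min(),v.min(),u.max(),v.max()),np.median(Z[m]).round(1),rect(W[m]))
cv2.imwrite("pics/c3.png",cv2.resize(p[180:310,290:410],None,fx=5,fy=4.6,interpolation=cv2.INTER_CUBIC))
```

```text
64 74 658 (np.int64(322), np.int64(252), np.int64(383), np.int64(273)) 70.2 (array([537.6, -27.1]), 58.3, 11.6, 70.8)
25 60 1004 (np.int64(316), np.int64(210), np.int64(385), np.int64(293)) 28.6 (array([538.3, -26.4]), 84.4, 60.3, -19.4)
25 60 69 (np.int64(328), np.int64(215), np.int64(336), np.int64(253)) 33.3 (array([515.4, -42.4]), 42.6, 1.3, -19.1)
25 60 72 (np.int64(333), np.int64(216), np.int64(341), np.int64(254)) 33.4 (array([516.5, -37.4]), 41.4, 1.5, -19.0)
25 60 78 (np.int64(338), np.int64(217), np.int64(346), np.int64(255)) 33.4 (array([518. , -32.7]), 40.6, 1.4, -19.2)
25 60 84 (np.int64(342), np.int64(217), np.int64(350), np.int64(255)) 33.0 (array([520., -28.]), 41.5, 1.5, -19.3)
25 60 85 (np.int64(347), np.int64(218), np.int64(355), np.int64(256)) 32.9 (array([521.1, -23.1]), 40.8, 1.4, -19.2)
25 60 91 (np.int64(351), np.int64(219), np.int64(360), np.int64(257)) 33.0 (array([523.4, -18.7]), 42.0, 1.4, -19.3)
25 60 95 (np.int64(356), np.int64(220), np.int64(365), np.int64(258)) 33.0 (array([525. , -13.9]), 41.8, 1.5, -19.0)
25 60 99 (np.int64(360), np.int64(220), np.int64(369), np.int64(259)) 32.3 (array([526.8,  -9.3]), 42.4, 1.5, -19.1)
25 60 104 (np.int64(365), np.int64(221), np.int64(374), np.int64(259)) 32.8 (array([528.1,  -4.4]), 41.6, 1.7, -19.0)
25 60 109 (np.int64(369), np.int64(222), np.int64(379), np.int64(260)) 32.3 (array([ 5.304e+02, -1.000e-01]), 42.7, 1.5, -19.5)
15 60 2709 (np.int64(316), np.int64(208), np.int64(385), np.int64(293)) 27.9 (array([538.3, -26.4]), 84.5, 60.3, -19.3)
mat things (np.int64(139), np.int64(179), np.int64(170), np.int64(279)) 16.0 (array([ 483.7, -233.1]), 114.0, 13.6, -6.6)
mat things (np.int64(100), np.int64(181), np.int64(133), np.int64(279)) 16.0 (array([ 477.8, -273.7]), 111.0, 14.0, -6.5)
mat things (np.int64(5), np.int64(201), np.int64(105), np.int64(236)) 10.0 (array([ 452.6, -335.4]), 100.6, 34.4, 83.1)
```

View pics/c3.png

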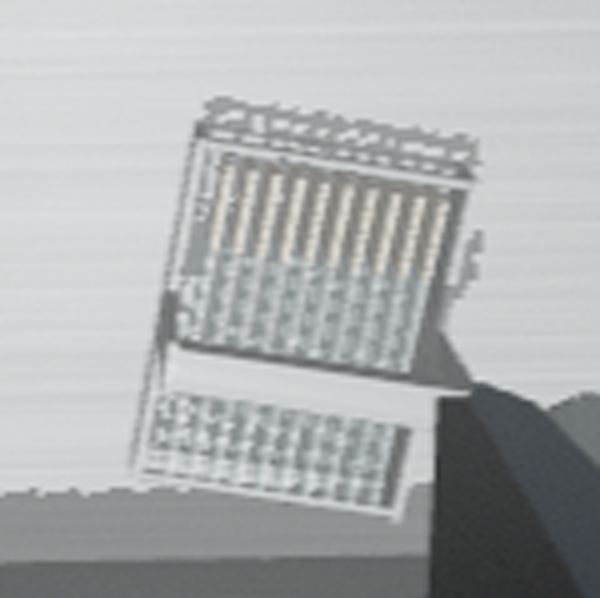

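```bash
python3 -c "
from h import *
print(todo([517,260,270],18))"; python3 -m pendant '[{"xyz":[0.04,0,-0.034],"roll":8,"jaw":0.4},{"xyz":[0.08,-0.005,-0.034],"roll":16,"jaw":0.4},{"xyz":[0.12,-0.01,-0.034],"roll":24,"jaw":0.4},{"xyz":[0.16,-0.015,-0.034],"roll":32,"jaw":0.4},{"xyz":[0.20,-0.02,-0.034],"roll":40,"jaw":0.4},{"xyz":[0.24,-0.025,-0.034],"roll":48,"jaw":0.4},{"xyz":[0.28,-0.03,-0.034],"roll":56,"jaw":0.4},{"xyz":[0.31,-0.03,-0.034],"roll":62.5,"jaw":0.4}]'
python3 -m pendant '[{"xyz":[0,0,0],"roll":0,"jaw":0.5},{"xyz":[0,0,0],"roll":0,"jaw":0.5},{"xyz":[0,0,0],"roll":0,"jaw":0.5},{"xyz":[0,0,0],"roll":0,"jaw":0.5},{"xyz":[0,0,0],"roll":0,"jaw":0.5},{"xyz":[0,0,0],"roll":0,"jaw":0.5},{"xyz":[0,0,0],"roll":0,"jaw":0.5},{"xyz":[0,0,0],"roll":0,"jaw":0.5}]'
python3 - <<'E'
from h import *
k=cam('wrist');p,d=env.grab_frame('wrist');cv2.imwrite('pics/w4.png',p);np.savez('w4.npz',d=d,K=k[0],T=k[1])
W=cloud(k,d);Z=W[...,2];near=(abs(W[...,0]-517)<90)&(abs(W[...,1]-287)<90)
for a,b in((44,56),(2.5,10)):
  for m in blobs(near&(Z>a)&(Z<b),150):
    v,u=np.nonzero(m);print(a,m.sum(),(u.min(),v.min(),u.max(),v.max()),np.median(Z[m]).round(1),rect(W[m]))
E
```

```text
[[0.3108, -0.0241, -0.0334], np.float64(62.7)]
time_s: 20.4
ee_pos: [515.9, 258.0, 269.9]
ee_rot: [180.0, -0.0, 17.8]
force: [1.0, -0.2, -0.4]
gripper_width: 54.6
time_s: 21.4
ee_pos: [515.5, 256.8, 269.9]
ee_rot: [180.0, 0.0, 18.0]
force: [-1.1, 0.7, 0.4]
gripper_width: 45.5
44 2009 (np.int64(284), np.int64(143), np.int64(403), np.int64(227)) 49.9 (array([530.6, 295.3]), 126.3, 84.2, 20.5)
2.5 5662 (np.int64(297), np.int64(147), np.int64(385), np.int64(216)) 4.4 (array([530.7, 295.1]), 100.5, 76.0, 20.6)
```

View pics/w4.png

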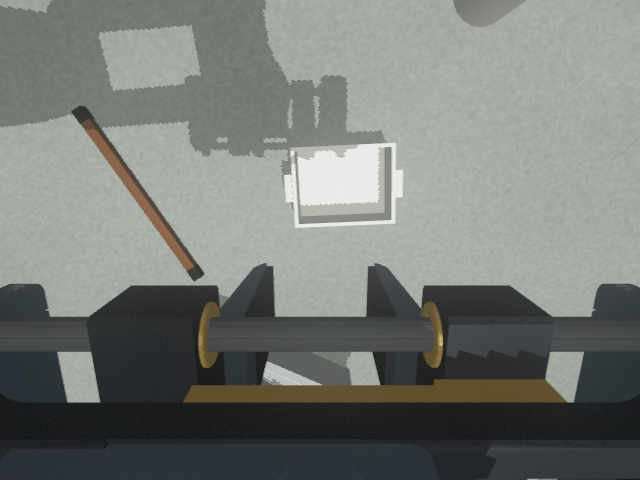

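The dish's outline spans (290,143)–(396,227) in the wrist view. Its measured centre is (530.6, 295.2) and its x axis is at 20.5°. Back to the rack.

```bash
python3 -c "
from h import *
print(todo([538,-26.7,150],-19.2))"; python3 -m pendant '[{"xyz":[-0.009,0.03,0],"roll":5,"jaw":0.55},{"xyz":[-0.018,0.075,0],"roll":10,"jaw":0.55},{"xyz":[-0.027,0.12,0],"roll":15,"jaw":0.55},{"xyz":[-0.036,0.165,0],"roll":20,"jaw":0.55},{"xyz":[-0.045,0.21,0.03],"roll":25,"jaw":0.55},{"xyz":[-0.054,0.24,0.06],"roll":30,"jaw":0.55},{"xyz":[-0.06,0.265,0.09],"roll":35,"jaw":0.55},{"xyz":[-0.066,0.275,0.12],"roll":37.2,"jaw":0.55}]'
python3 -m pendant '[{"xyz":[0,0,0],"roll":0,"jaw":0.55},{"xyz":[0,0,0],"roll":0,"jaw":0.55},{"xyz":[0,0,0],"roll":0,"jaw":0.55},{"xyz":[0,0,0],"roll":0,"jaw":0.55},{"xyz":[0,0,0],"roll":0,"jaw":0.55},{"xyz":[0,0,0],"roll":0,"jaw":0.55},{"xyz":[0,0,0],"roll":0,"jaw":0.55},{"xyz":[0,0,0],"roll":0,"jaw":0.55}]'
python3 -c "
from h import *
print(todo([538,-26.7,47.5],-19.2))
k=cam('wrist');p,d=env.grab_frame('wrist');W=cloud(k,d);Z=W[...,2]
for m in blobs((Z>66)&(Z<74)&(abs(W[...,0]-538)<45)&(abs(W[...,1]+27)<45)): print(m.sum(),np.median(Z[m]),rect(W[m]))"
```

```text
[[-0.0662, 0.2765, 0.1199], np.float64(37.2)]
time_s: 22.45
ee_pos: [538.0, -26.6, 149.1]
ee_rot: [180.0, -0.0, -19.4]
force: [0.6, 1.2, 0.1]
gripper_width: 41.2
time_s: 23.45
ee_pos: [537.7, -25.2, 149.9]
ee_rot: [180.0, 0.0, -19.2]
force: [0.0, 0.2, -0.2]
gripper_width: 41.1
[[0.0008, 0.0013, 0.1024], np.float64(-0.0)]
1181 70.30701566971112 (array([538. , -26.6]), 60.3, 11.7, 70.4)
```

```bash
python3 -m pendant '[{"xyz":[0.0005,0.001,0.03],"roll":0,"jaw":0.55},{"xyz":[0.0005,0.001,0.06],"roll":0,"jaw":0.55},{"xyz":[0.0005,0.001,0.08],"roll":0,"jaw":0.55},{"xyz":[0.0005,0.001,0.095],"roll":0,"jaw":0.55},{"xyz":[0.0005,0.001,0.1025],"roll":0,"jaw":0.55},{"xyz":[0.0005,0.001,0.1025],"roll":0,"jaw":0.55},{"xyz":[0.0005,0.001,0.1025],"roll":0,"jaw":0.55},{"xyz":[0.0005,0.001,0.1025],"roll":0,"jaw":0.7}]' 35
python3 -m pendant '[{"xyz":[0,0,0],"roll":0,"jaw":1},{"xyz":[0,0,0],"roll":0,"jaw":1},{"xyz":[0,0,0],"roll":0,"jaw":1},{"xyz":[0,0,0],"roll":0,"jaw":1},{"xyz":[0,0,0],"roll":0,"jaw":1},{"xyz":[0,0,0],"roll":0,"jaw":1},{"xyz":[0,0,-0.01],"roll":0,"jaw":1},{"xyz":[0,0,-0.02],"roll":0,"jaw":1}]'
```

```text
time_s: 24.5
ee_pos: [538.4, -26.3, 48.1]
ee_rot: [-180.0, -0.1, -19.2]
force: [0.4, 0.9, 0.7]
gripper_width: 34.0
time_s: 25.5
ee_pos: [538.1, -26.4, 68.0]
ee_rot: [180.0, -0.0, -19.2]
force: [0.6, 0.1, -1.3]
gripper_width: 10.0
```

```bash
python3 -m pendant '[{"xyz":[0,0,-0.01],"roll":0,"jaw":1},{"xyz":[0,0,-0.025],"roll":0,"jaw":1},{"xyz":[0,0,-0.045],"roll":0,"jaw":1},{"xyz":[0,0,-0.065],"roll":0,"jaw":1},{"xyz":[0,0,-0.085],"roll":0,"jaw":1},{"xyz":[0,0,-0.098],"roll":0,"jaw":1},{"xyz":[0,0,-0.1],"roll":0,"jaw":1},{"xyz":[0,0,-0.1],"roll":0,"jaw":1}]'
python3 -c "
from h import *
print(todo([530.6,295.2,168],20.5))"
```

```text
time_s: 26.5
ee_pos: [537.5, -26.3, 167.1]
ee_rot: [180.0, 0.0, -19.2]
force: [0.2, -0.2, -2.0]
gripper_width: 9.7
[[-0.1123, -0.3014, -0.0009], np.float64(-39.7)]
```

```bash
python3 -m pendant '[{"xyz":[-0.008,-0.02,0],"roll":-3,"jaw":1},{"xyz":[-0.021,-0.055,0],"roll":-7,"jaw":1},{"xyz":[-0.036,-0.095,0],"roll":-12,"jaw":1},{"xyz":[-0.051,-0.135,0],"roll":-17,"jaw":1},{"xyz":[-0.066,-0.175,0],"roll":-22,"jaw":1},{"xyz":[-0.08,-0.215,0],"roll":-27,"jaw":1},{"xyz":[-0.094,-0.252,0],"roll":-32,"jaw":1},{"xyz":[-0.104,-0.28,0],"roll":-36,"jaw":1}]'
python3 -m pendant '[{"xyz":[0.009,-0.02,0],"roll":-3.7,"jaw":1},{"xyz":[0.009,-0.02,0],"roll":-3.7,"jaw":1},{"xyz":[0.009,-0.02,0],"roll":-3.7,"jaw":1},{"xyz":[0.009,-0.02,0],"roll":-3.7,"jaw":1},{"xyz":[0.009,-0.02,0],"roll":-3.7,"jaw":1},{"xyz":[0.009,-0.02,0],"roll":-3.7,"jaw":1},{"xyz":[0.009,-0.02,0],"roll":-3.7,"jaw":1},{"xyz":[0.009,-0.02,0],"roll":-3.7,"jaw":1}]'
python3 -c "
from h import *
print(todo([530.6,295.2,68],20.5))
k=cam('wrist');p,d=env.grab_frame('wrist');cv2.imwrite('pics/w5.png',p);W=cloud(k,d);Z=W[...,2]
near=(abs(W[...,0]-530)<90)&(abs(W[...,1]-295)<90)
for a,b in((44,56),(95,160),(180,200)):
  for m in blobs(near&(Z>a)&(Z<b),80): print(a,m.sum(),np.median(Z[m]).round(1),rect(W[m]))"
```

```text
time_s: 27.5
ee_pos: [531.0, 273.8, 166.2]
ee_rot: [180.0, 0.1, 17.0]
force: [-0.6, -0.1, -0.9]
gripper_width: 10.0
time_s: 28.5
ee_pos: [534.6, 294.0, 167.5]
ee_rot: [180.0, -0.0, 20.5]
force: [0.5, 0.5, -2.3]
gripper_width: 9.5
[[-0.0033, -0.0025, 0.0995], np.float64(-0.0)]
44 1532 50.0 (array([517.2, 316.5]), 127.7, 54.2, 32.1)
95 7603 146.8 (array([531.8, 303.9]), 84.2, 38.7, 20.4)
180 2449 190.3 (array([530.6, 308.7]), 29.7, 26.0, -31.4)
180 642 190.3 (array([543.3, 273.8]), 19.3, 11.1, -70.1)
```

View pics/w5.png

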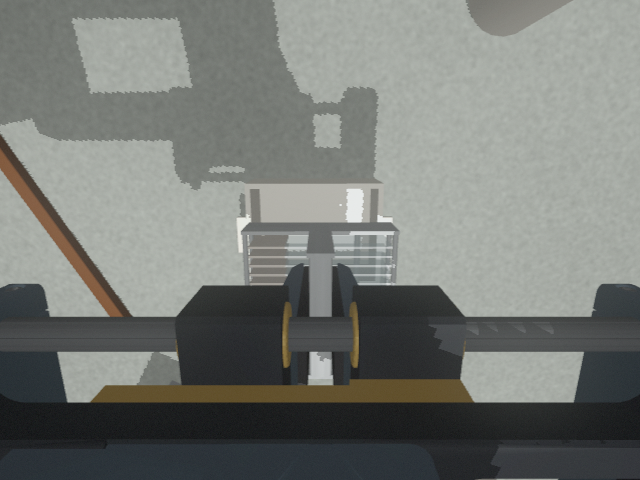

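The held rack sits centred in the jaws, its end at (245–398, 228). The dish is just beyond it, at (243–382, 183), so about a 3 mm correction is left.

```bash
python3 -m pendant '[{"xyz":[-0.0033,-0.0022,0],"roll":0,"jaw":1},{"xyz":[-0.0033,-0.0022,0.01],"roll":0,"jaw":1},{"xyz":[-0.0033,-0.0022,0.025],"roll":0,"jaw":1},{"xyz":[-0.0033,-0.0022,0.04],"roll":0,"jaw":1},{"xyz":[-0.0033,-0.0022,0.055],"roll":0,"jaw":1},{"xyz":[-0.0033,-0.0022,0.063],"roll":0,"jaw":1},{"xyz":[-0.0033,-0.0022,0.065],"roll":0,"jaw":1},{"xyz":[-0.0033,-0.0022,0.065],"roll":0,"jaw":1}]'
python3 -c "
from h import *
print(todo([530.6,295.2,48.5],20.5),env.state()['force'])"
```

```text
time_s: 29.55
ee_pos: [531.0, 295.1, 102.6]
ee_rot: [-180.0, -0.0, 20.5]
force: [-0.1, 0.0, -0.6]
gripper_width: 9.7
[[-0.0004, -0.0002, 0.0541], np.float64(-0.0)] [-0.06119294  0.03124076 -0.64849306]
```

```bash
python3 -m pendant '[{"xyz":[0,0,0.01],"roll":0,"jaw":1},{"xyz":[0,0,0.022],"roll":0,"jaw":1},{"xyz":[0,0,0.034],"roll":0,"jaw":1},{"xyz":[0,0,0.042],"roll":0,"jaw":1},{"xyz":[0,0,0.047],"roll":0,"jaw":1},{"xyz":[0,0,0.05],"roll":0,"jaw":1},{"xyz":[0,0,0.052],"roll":0,"jaw":1},{"xyz":[0,0,0.053],"roll":0,"jaw":1}]'
python3 -m pendant '[{"xyz":[0,0,0.0005],"roll":0,"jaw":1},{"xyz":[0,0,0.001],"roll":0,"jaw":1},{"xyz":[0,0,0.0015],"roll":0,"jaw":1},{"xyz":[0,0,0.0015],"roll":0,"jaw":1},{"xyz":[0,0,0.0015],"roll":0,"jaw":1},{"xyz":[0,0,0.0015],"roll":0,"jaw":1},{"xyz":[0,0,0.0015],"roll":0,"jaw":1},{"xyz":[0,0,0.0015],"roll":0,"jaw":1}]'
```

```text
time_s: 30.55
ee_pos: [530.9, 295.0, 49.6]
ee_rot: [180.0, -0.0, 20.5]
force: [0.5, -0.5, -2.7]
gripper_width: 9.6
time_s: 31.55
ee_pos: [530.7, 295.0, 47.9]
ee_rot: [180.0, -0.0, 20.5]
force: [-0.2, 0.6, -0.8]
gripper_width: 9.9
```

```bash
python3 -m pendant '[{"xyz":[0,0,0.0007],"roll":0,"jaw":1},{"xyz":[0,0,0.0007],"roll":0,"jaw":1},{"xyz":[0,0,0.0007],"roll":0,"jaw":0.6},{"xyz":[0,0,0.0007],"roll":0,"jaw":0.6},{"xyz":[0,0,0.0007],"roll":0,"jaw":0.6},{"xyz":[0,0,0.0007],"roll":0,"jaw":0.6},{"xyz":[0,0,-0.02],"roll":0,"jaw":0.6},{"xyz":[0,0,-0.05],"roll":0,"jaw":0.6}]'
python3 -m pendant '[{"xyz":[0,0,-0.05],"roll":0,"jaw":0.6},{"xyz":[0,0,-0.1],"roll":0,"jaw":0.6},{"xyz":[0,0,-0.13],"roll":0,"jaw":0.6},{"xyz":[0,0,-0.15],"roll":0,"jaw":0.6},{"xyz":[0,0.03,-0.15],"roll":0,"jaw":0.6},{"xyz":[0,0.03,-0.15],"roll":0,"jaw":0.6},{"xyz":[0,0.03,-0.15],"roll":0,"jaw":0.6},{"xyz":[0,0.03,-0.15],"roll":0,"jaw":0.6}]'
python3 - <<'E'
from h import *
k=cam('wrist');p,d=env.grab_frame('wrist');cv2.imwrite('pics/w6.png',p)
W=cloud(k,d);Z=W[...,2];near=(abs(W[...,0]-530)<90)&(abs(W[...,1]-295)<90)
for a,b in((44,56),(65,75),(22,40)):
  for m in blobs(near&(Z>a)&(Z<b),100):
    print(a,m.sum(),np.percentile(Z[m],[5,50,95]).round(1),rect(W[m]))
print(todo([538,-282,150],83.4))
E
```

```text
time_s: 32.55
ee_pos: [530.1, 294.6, 97.5]
ee_rot: [180.0, 0.1, 20.5]
force: [-0.2, -0.0, -0.1]
gripper_width: 36.7
time_s: 33.55
ee_pos: [540.9, 267.4, 247.6]
ee_rot: [-180.0, 0.0, 20.5]
force: [0.4, 0.5, -0.2]
gripper_width: 36.4
44 2283 [45.2 49.9 51.4] (array([530.2, 295.7]), 125.9, 83.3, 20.5)
65 652 [69.  70.3 71.6] (array([532.3, 294.9]), 59.3, 11.1, -69.8)
22 312 [23.4 30.7 39.4] (array([492.4, 270.4]), 87.3, 38.4, -38.8)
22 302 [23.1 30.8 39.5] (array([575.8, 301.9]), 86.6, 37.5, 80.8)
22 713 [23.4 28.3 34.7] (array([509.9, 286.2]), 58.9, 36.3, -69.4)
22 665 [23.1 28.1 34.5] (array([554.4, 302.8]), 59.0, 36.3, -69.4)
[[-0.1955, 0.5135, 0.0976], np.float64(-62.9)]
```

View pics/w6.png

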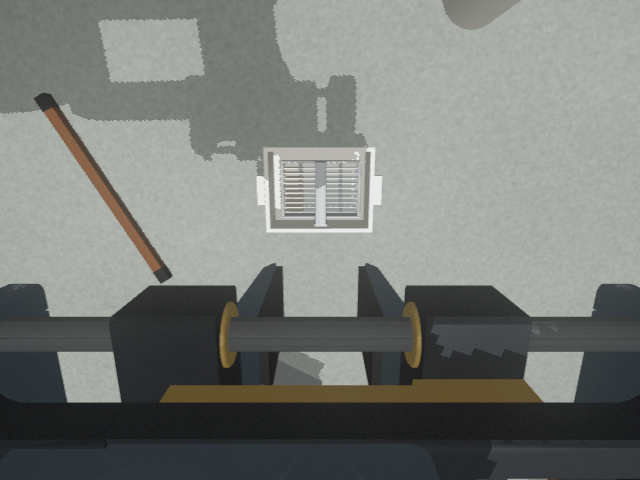

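The rack stands square in the dish, handle at (320,190). Handle top is at z 70.3, the same as when the rack stood on the tray floor. Now the bars go back, bar A first.

```bash
python3 -m pendant '[{"xyz":[-0.02,0.05,0],"roll":-8,"jaw":0.7},{"xyz":[-0.04,0.105,0],"roll":-16,"jaw":0.7},{"xyz":[-0.06,0.16,0],"roll":-24,"jaw":0.7},{"xyz":[-0.08,0.215,0],"roll":-32,"jaw":0.7},{"xyz":[-0.1,0.27,0],"roll":-40,"jaw":0.7},{"xyz":[-0.12,0.325,0],"roll":-48,"jaw":0.7},{"xyz":[-0.14,0.38,0],"roll":-56,"jaw":0.7},{"xyz":[-0.16,0.43,0],"roll":-63,"jaw":0.7}]'
python3 -c "
from h import *
print(todo([542.7,-240.8,60],83.4))"
```

```text
time_s: 34.6
ee_pos: [542.1, -193.5, 247.9]
ee_rot: [180.0, -0.0, 83.8]
force: [-0.1, -0.2, 0.8]
gripper_width: 27.4
[[-0.047, 0.0057, 0.1879], np.float64(0.4)]
```

```bash
python3 -m pendant '[{"xyz":[-0.044,0.0055,0.03],"roll":0,"jaw":0.7},{"xyz":[-0.044,0.0055,0.08],"roll":0,"jaw":0.7},{"xyz":[-0.044,0.0055,0.12],"roll":0,"jaw":0.7},{"xyz":[-0.044,0.0055,0.14],"roll":0,"jaw":0.7},{"xyz":[-0.044,0.0055,0.14],"roll":0,"jaw":0.7},{"xyz":[-0.044,0.0055,0.14],"roll":0,"jaw":0.7},{"xyz":[-0.044,0.0055,0.14],"roll":0,"jaw":0.7},{"xyz":[-0.044,0.0055,0.14],"roll":0,"jaw":0.7}]'
python3 -c "
from h import *
print(todo([542.7,-240.8,5.5],83.4))
k=cam('wrist');p,d=env.grab_frame('wrist');cv2.imwrite('pics/w7.png',p);W=cloud(k,d);Z=W[...,2]
for m in blobs((Z>11)&(Z<20)&(abs(W[...,0]-540)<130)&(W[...,1]<-215),150): print(m.sum(),np.median(Z[m]),rect(W[m]))"
```

```text
time_s: 35.6
ee_pos: [543.0, -236.4, 108.9]
ee_rot: [179.9, 0.0, 83.5]
force: [-0.9, 0.8, -0.2]
gripper_width: 27.4
[[-0.0043, 0.0, 0.1034], np.float64(0.1)]
3727 16.255403977406104 (array([ 499.3, -277.3]), 153.8, 12.7, -6.9)
4043 16.310651671152527 (array([ 513.3, -236.9]), 173.6, 12.1, -6.6)
883 14.029368880725826 (array([ 437.9, -334.7]), 100.2, 7.1, 81.6)
784 14.091663191244862 (array([ 465.1, -337.7]), 99.8, 10.2, 84.0)
451 16.5125505592967 (array([ 642.5, -252.2]), 26.7, 12.3, -6.5)
```

```bash
python3 -m pendant '[{"xyz":[-0.0038,0,0.03],"roll":0,"jaw":0.7},{"xyz":[-0.0038,0,0.07],"roll":0,"jaw":0.7},{"xyz":[-0.0038,0,0.09],"roll":0,"jaw":0.7},{"xyz":[-0.0038,0,0.1],"roll":0,"jaw":0.7},{"xyz":[-0.0038,0,0.103],"roll":0,"jaw":0.7},{"xyz":[-0.0038,0,0.103],"roll":0,"jaw":0.7},{"xyz":[-0.0038,0,0.103],"roll":0,"jaw":1},{"xyz":[-0.0038,0,0.103],"roll":0,"jaw":1}]' 25
python3 -m pendant '[{"xyz":[0,0,0],"roll":0,"jaw":1},{"xyz":[0,0,0],"roll":0,"jaw":1},{"xyz":[0,0,-0.01],"roll":0,"jaw":1},{"xyz":[0,0,-0.05],"roll":0,"jaw":1},{"xyz":[0,0,-0.1],"roll":0,"jaw":1},{"xyz":[0,0,-0.14],"roll":0,"jaw":1},{"xyz":[0,0,-0.15],"roll":0,"jaw":1},{"xyz":[0,0,-0.15],"roll":0,"jaw":1}]'
python3 -c "
from h import *
print(todo([522.8,0.3,77],81.6))"
```

```text
time_s: 36.65
ee_pos: [542.5, -240.3, 5.7]
ee_rot: [179.9, 0.0, 83.5]
force: [0.5, -0.6, 2.1]
gripper_width: 11.8
time_s: 37.65
ee_pos: [541.7, -239.9, 154.7]
ee_rot: [-180.0, -0.0, 83.5]
force: [-0.1, -0.1, -1.2]
gripper_width: 11.7
[[0.2365, -0.046, 0.0778], np.float64(1.9)]
```

```bash
python3 -m pendant '[{"xyz":[0.03,-0.006,0],"roll":0,"jaw":1},{"xyz":[0.075,-0.015,0],"roll":1,"jaw":1},{"xyz":[0.125,-0.025,0],"roll":1.9,"jaw":1},{"xyz":[0.175,-0.035,0],"roll":1.9,"jaw":1},{"xyz":[0.215,-0.042,0],"roll":1.9,"jaw":1},{"xyz":[0.2365,-0.046,0],"roll":1.9,"jaw":1},{"xyz":[0.2365,-0.046,0.02],"roll":1.9,"jaw":1},{"xyz":[0.2365,-0.046,0.045],"roll":1.9,"jaw":1}]'
python3 -m pendant '[{"xyz":[0,0,0.015],"roll":0,"jaw":1},{"xyz":[0,0,0.025],"roll":0,"jaw":1},{"xyz":[0,0,0.03],"roll":0,"jaw":1},{"xyz":[0,0,0.032],"roll":0,"jaw":1},{"xyz":[0,0,0.032],"roll":0,"jaw":1},{"xyz":[0,0,0.032],"roll":0,"jaw":1},{"xyz":[0,0,0.032],"roll":0,"jaw":1},{"xyz":[0,0,0.032],"roll":0,"jaw":1}]'
```

```text
time_s: 38.65
ee_pos: [521.9, 0.6, 107.7]
ee_rot: [-179.8, 0.0, 81.7]
force: [-0.6, 0.3, -1.0]
gripper_width: 12.0
time_s: 39.65
ee_pos: [523.2, 0.1, 78.1]
ee_rot: [180.0, 0.0, 81.6]
force: [0.3, -0.4, -1.0]
gripper_width: 11.6
```

Another 1.3 mm down, then release, rise, and head for bar B.

```bash
python3 -m pendant '[{"xyz":[0,0,0.001],"roll":0,"jaw":1},{"xyz":[0,0,0.0013],"roll":0,"jaw":1},{"xyz":[0,0,0.0013],"roll":0,"jaw":1},{"xyz":[0,0,0.0013],"roll":0,"jaw":0.7},{"xyz":[0,0,0.0013],"roll":0,"jaw":0.7},{"xyz":[0,0,0.0013],"roll":0,"jaw":0.7},{"xyz":[0,0,-0.03],"roll":0,"jaw":0.7},{"xyz":[0,0,-0.07],"roll":0,"jaw":0.7}]'
python3 -c "
from h import *
print(todo([537.1,-281.9,110],83.1))"
```

```text
time_s: 40.65
ee_pos: [522.3, 0.1, 147.9]
ee_rot: [-179.8, 0.0, 81.6]
force: [0.3, -0.5, -0.1]
gripper_width: 27.7
[[-0.2768, 0.0559, 0.0379], np.float64(-1.5)]
```

```bash
python3 -m pendant '[{"xyz":[-0.04,0.008,0],"roll":0,"jaw":0.7},{"xyz":[-0.09,0.018,0],"roll":-1.5,"jaw":0.7},{"xyz":[-0.145,0.03,0],"roll":-1.5,"jaw":0.7},{"xyz":[-0.2,0.04,0],"roll":-1.5,"jaw":0.7},{"xyz":[-0.25,0.05,0],"roll":-1.5,"jaw":0.7},{"xyz":[-0.277,0.0555,0.02],"roll":-1.5,"jaw":0.7},{"xyz":[-0.277,0.0555,0.038],"roll":-1.5,"jaw":0.7},{"xyz":[-0.277,0.0555,0.038],"roll":-1.5,"jaw":0.7}]'
python3 -c "
from h import *
print(todo([537.1,-281.9,5.5],83.1))
k=cam('wrist');p,d=env.grab_frame('wrist');W=cloud(k,d);Z=W[...,2]
for m in blobs((Z>11)&(Z<20)&(abs(W[...,0]-540)<130)&(W[...,1]<-215),150): print(m.sum(),np.median(Z[m]),rect(W[m]))"
```

```text
time_s: 41.65
ee_pos: [536.4, -281.8, 108.4]
ee_rot: [-179.8, -0.1, 83.1]
force: [-0.3, -0.6, -1.2]
gripper_width: 27.3
[[-0.0001, 0.0011, 0.1029], np.float64(-0.0)]
3900 16.366782939725482 (array([ 507.4, -278.1]), 170.1, 12.2, -6.7)
843 14.06934938213584 (array([ 437.9, -334.7]), 99.7, 5.7, 81.6)
766 14.194487916239495 (array([ 465.4, -338.2]), 99.2, 8.9, 83.7)
495 16.5393506162751 (array([ 636.8, -293.3]), 29.7, 12.3, -7.0)
```

```bash
python3 -m pendant '[{"xyz":[0,0,0.03],"roll":0,"jaw":0.7},{"xyz":[0,0,0.07],"roll":0,"jaw":0.7},{"xyz":[0,0,0.09],"roll":0,"jaw":0.7},{"xyz":[0,0,0.1],"roll":0,"jaw":0.7},{"xyz":[0,0,0.103],"roll":0,"jaw":0.7},{"xyz":[0,0,0.103],"roll":0,"jaw":0.7},{"xyz":[0,0,0.103],"roll":0,"jaw":1},{"xyz":[0,0,0.103],"roll":0,"jaw":1}]' 25
python3 -m pendant '[{"xyz":[0,0,0],"roll":0,"jaw":1},{"xyz":[0,0,0],"roll":0,"jaw":1},{"xyz":[0,0,-0.01],"roll":0,"jaw":1},{"xyz":[0,0,-0.05],"roll":0,"jaw":1},{"xyz":[0,0,-0.1],"roll":0,"jaw":1},{"xyz":[0,0,-0.14],"roll":0,"jaw":1},{"xyz":[0,0,-0.15],"roll":0,"jaw":1},{"xyz":[0,0,-0.15],"roll":0,"jaw":1}]'
python3 -c "
from h import *
print(todo([515.5,-49.8,77],81.6))"
```

```text
time_s: 42.7
ee_pos: [538.0, -282.2, 7.7]
ee_rot: [179.9, 0.0, 83.1]
force: [-0.1, 0.1, 2.0]
gripper_width: 12.1
time_s: 43.7
ee_pos: [537.2, -281.9, 156.7]
ee_rot: [-180.0, -0.0, 83.1]
force: [0.1, -0.3, 0.0]
gripper_width: 11.8
[[0.2278, -0.0494, 0.0797], np.float64(1.5)]
```

```bash
python3 -m pendant '[{"xyz":[0.03,-0.006,0],"roll":0,"jaw":1},{"xyz":[0.075,-0.016,0],"roll":1,"jaw":1},{"xyz":[0.125,-0.027,0],"roll":1.5,"jaw":1},{"xyz":[0.175,-0.038,0],"roll":1.5,"jaw":1},{"xyz":[0.21,-0.046,0],"roll":1.5,"jaw":1},{"xyz":[0.2278,-0.0494,0],"roll":1.5,"jaw":1},{"xyz":[0.2278,-0.0494,0.02],"roll":1.5,"jaw":1},{"xyz":[0.2278,-0.0494,0.045],"roll":1.5,"jaw":1}]'
python3 -m pendant '[{"xyz":[0,0,0.015],"roll":0,"jaw":1},{"xyz":[0,0,0.025],"roll":0,"jaw":1},{"xyz":[0,0,0.03],"roll":0,"jaw":1},{"xyz":[0,0,0.032],"roll":0,"jaw":1},{"xyz":[0,0,0.0325],"roll":0,"jaw":1},{"xyz":[0,0,0.0325],"roll":0,"jaw":1},{"xyz":[0,0,0.0325],"roll":0,"jaw":1},{"xyz":[0,0,0.0325],"roll":0,"jaw":1}]'
```

```text
time_s: 44.7
ee_pos: [515.9, -50.2, 110.8]
ee_rot: [-180.0, 0.0, 81.6]
force: [0.4, 0.7, -1.2]
gripper_width: 11.4
time_s: 45.7
ee_pos: [516.0, -49.9, 79.6]
ee_rot: [180.0, 0.0, 81.6]
force: [-0.3, 0.1, -1.3]
gripper_width: 11.8
```

```bash
python3 -m pendant '[{"xyz":[0,0,0.001],"roll":0,"jaw":1},{"xyz":[0,0,0.0013],"roll":0,"jaw":1},{"xyz":[0,0,0.0013],"roll":0,"jaw":1},{"xyz":[0,0,0.0013],"roll":0,"jaw":0.7},{"xyz":[0,0,0.0013],"roll":0,"jaw":0.7},{"xyz":[0,0,0.0013],"roll":0,"jaw":0.7},{"xyz":[0,0,-0.03],"roll":0,"jaw":0.7},{"xyz":[0,0,-0.07],"roll":0,"jaw":0.7}]'
python3 -c "
from h import *
print(todo([452.6,-336,147],-6.9))"
```

```text
time_s: 46.7
ee_pos: [515.1, -49.8, 149.2]
ee_rot: [-179.8, 0.0, 81.6]
force: [0.9, 0.2, -0.8]
gripper_width: 27.5
[[-0.2922, -0.02, 0.0024], np.float64(88.5)]
```

```bash
python3 -m pendant '[{"xyz":[-0.03,-0.002,-0.02],"roll":10,"jaw":0.5},{"xyz":[-0.07,-0.005,-0.02],"roll":20,"jaw":0.4},{"xyz":[-0.11,-0.008,-0.02],"roll":30,"jaw":0.4},{"xyz":[-0.15,-0.011,-0.02],"roll":40,"jaw":0.4},{"xyz":[-0.19,-0.014,-0.02],"roll":50,"jaw":0.4},{"xyz":[-0.23,-0.017,-0.02],"roll":60,"jaw":0.4},{"xyz":[-0.27,-0.02,-0.02],"roll":70,"jaw":0.4},{"xyz":[-0.292,-0.02,-0.02],"roll":80,"jaw":0.4}]' 15
python3 -m pendant '[{"xyz":[0,0,0],"roll":8.5,"jaw":0.4},{"xyz":[0,0,0],"roll":8.5,"jaw":0.4},{"xyz":[0,0,0],"roll":8.5,"jaw":0.4},{"xyz":[0,0,0],"roll":8.5,"jaw":0.4},{"xyz":[0,0,0],"roll":8.5,"jaw":0.4},{"xyz":[0,0,0],"roll":8.5,"jaw":0.4},{"xyz":[0,0,0],"roll":8.5,"jaw":0.4},{"xyz":[0,0,0],"roll":8.5,"jaw":0.4}]'
python3 -c "
from h import *
k=cam('wrist');p,d=env.grab_frame('wrist');cv2.imwrite('pics/w8.png',p);W=cloud(k,d);Z=W[...,2]
for m in blobs((Z>9)&(Z<18)&(abs(W[...,0]-450)<90)&(abs(W[...,1]+336)<80)): print(m.sum(),np.median(Z[m]),rect(W[m]))
print(todo([452.6,-336.4,7],-6.9))
"
```

```text
time_s: 47.7
ee_pos: [452.8, -337.7, 169.2]
ee_rot: [180.0, 0.0, 1.2]
force: [0.9, -0.5, 0.2]
gripper_width: 54.7
time_s: 48.7
ee_pos: [453.4, -335.8, 169.5]
ee_rot: [180.0, -0.0, -6.9]
force: [-1.4, 0.8, 0.7]
gripper_width: 54.8
2953 10.320788507196596 (array([ 453. , -336.9]), 99.5, 34.1, 83.1)
[[-0.0008, 0.0006, 0.1625], np.float64(0.0)]
```

```bash
python3 -m pendant '[{"xyz":[-0.0004,0.001,0.05],"roll":0,"jaw":0.4},{"xyz":[-0.0004,0.001,0.1],"roll":0,"jaw":0.4},{"xyz":[-0.0004,0.001,0.14],"roll":0,"jaw":0.4},{"xyz":[-0.0004,0.001,0.155],"roll":0,"jaw":0.4},{"xyz":[-0.0004,0.001,0.162],"roll":0,"jaw":0.4},{"xyz":[-0.0004,0.001,0.162],"roll":0,"jaw":0.4},{"xyz":[-0.0004,0.001,0.162],"roll":0,"jaw":0.8},{"xyz":[-0.0004,0.001,0.162],"roll":0,"jaw":0.8}]' 15
python3 -m pendant '[{"xyz":[0,0,0],"roll":0,"jaw":0.8},{"xyz":[0,0,0],"roll":0,"jaw":0.8},{"xyz":[0,0,0],"roll":0,"jaw":0.8},{"xyz":[0,0,-0.01],"roll":0,"jaw":0.8},{"xyz":[0,0,-0.05],"roll":0,"jaw":0.8},{"xyz":[0,0,-0.1],"roll":0,"jaw":0.8},{"xyz":[0,0,-0.15],"roll":0,"jaw":0.8},{"xyz":[0,0,-0.16],"roll":0,"jaw":0.8}]'
python3 -c "
from h import *
print(todo([519.5,-24.8,168],-8.4))"
```

```text
time_s: 49.75
ee_pos: [453.5, -337.2, 8.5]
ee_rot: [179.9, -0.1, -6.9]
force: [-0.8, -0.1, -0.1]
gripper_width: 37.3
time_s: 50.75
ee_pos: [454.5, -338.0, 171.6]
ee_rot: [179.8, -0.4, -6.9]
force: [0.7, 0.6, -0.5]
gripper_width: 34.1
[[0.0269, -0.3188, 0.0025], np.float64(1.5)]
```

```bash
python3 -m pendant '[{"xyz":[0.003,-0.03,0],"roll":0.5,"jaw":0.8},{"xyz":[0.007,-0.08,0],"roll":1,"jaw":0.8},{"xyz":[0.011,-0.13,0],"roll":1.5,"jaw":0.8},{"xyz":[0.015,-0.18,0],"roll":1.5,"jaw":0.8},{"xyz":[0.02,-0.23,0],"roll":1.5,"jaw":0.8},{"xyz":[0.024,-0.28,0],"roll":1.5,"jaw":0.8},{"xyz":[0.027,-0.31,0],"roll":1.5,"jaw":0.8},{"xyz":[0.027,-0.3185,0],"roll":1.5,"jaw":0.8}]'
python3 - <<'E'
from h import *
print(todo([519.5,-24.8,91.5],-8.4))
k=cam('wrist');p,d=env.grab_frame('wrist');cv2.imwrite('pics/w9.png',p);W=cloud(k,d);Z=W[...,2]
near=(abs(W[...,0]-520)<130)&(abs(W[...,1]+25)<135)
for a,b in((82,90),(71,79)):
  for m in blobs((Z>a)&(Z<b)&near,200): print(a,m.sum(),np.median(Z[m]),rect(W[m]))
E
```

```text
time_s: 51.75
ee_pos: [517.4, -22.3, 166.5]
ee_rot: [180.0, 0.1, -8.2]
force: [-0.4, -0.9, -1.4]
gripper_width: 34.2
[[0.0025, 0.0022, 0.075], np.float64(0.2)]
82 2335 87.249553483476 (array([452.4,  11.2]), 89.0, 12.5, -8.6)
82 2372 87.32815035406108 (array([591.7,  -9.5]), 90.3, 12.5, -8.2)
82 740 86.94897096071936 (array([435.5, -36.7]), 68.0, 12.0, -8.8)
82 730 86.85202454161174 (array([594.9, -60.3]), 69.5, 12.2, -7.9)
71 10854 75.3338216640332 (array([529.2,  45.2]), 199.3, 79.0, -8.5)
71 1094 75.33561564775681 (array([445. , -15.7]), 56.8, 37.4, -11.5)
71 1061 75.34591504341967 (array([613.4, -39.7]), 37.0, 36.4, 83.4)
```

View pics/w9.png

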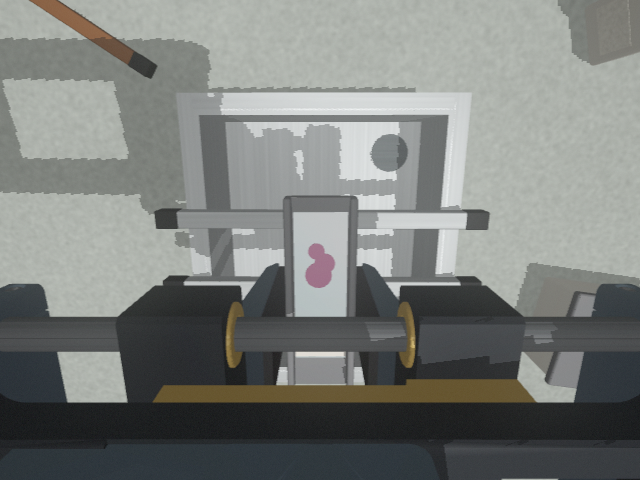

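Wrist view: the bars lie across the tray (rows 219 and 283), and the held holder hangs between the fingers, slide up, at (320,270). Bar positions in the tray frame are about y +25.5 and −24 mm, x within 3 mm.

```bash
python3 -m pendant '[{"xyz":[0,0,0.015],"roll":0,"jaw":0.8},{"xyz":[0,0,0.035],"roll":0,"jaw":0.8},{"xyz":[0,0,0.055],"roll":0,"jaw":0.8},{"xyz":[0,0,0.067],"roll":0,"jaw":0.8},{"xyz":[0,0,0.073],"roll":0,"jaw":0.8},{"xyz":[0,0,0.075],"roll":0,"jaw":0.8},{"xyz":[0,0,0.075],"roll":0,"jaw":0.8},{"xyz":[0,0,0.075],"roll":0,"jaw":0.8}]'
```

```text
time_s: 52.8
ee_pos: [518.3, -23.9, 93.0]
ee_rot: [180.0, -0.1, -8.4]
force: [0.0, 0.8, 0.4]
gripper_width: 33.7
```

```bash
python3 -m pendant '[{"xyz":[0,0,0.0007],"roll":0,"jaw":0.8},{"xyz":[0,0,0.0015],"roll":0,"jaw":0.8},{"xyz":[0,0,0.0015],"roll":0,"jaw":0.8},{"xyz":[0,0,0.0015],"roll":0,"jaw":0.4},{"xyz":[0,0,0.0015],"roll":0,"jaw":0.4},{"xyz":[0,0,0.0015],"roll":0,"jaw":0.4},{"xyz":[0,0,-0.03],"roll":0,"jaw":0.4},{"xyz":[0,0,-0.08],"roll":0,"jaw":0.4}]'
python3 -m pendant '[{"xyz":[0,0,-0.04],"roll":0,"jaw":0.4},{"xyz":[0,0,-0.08],"roll":0,"jaw":0.4},{"xyz":[0,0,-0.09],"roll":0,"jaw":0.4},{"xyz":[0,0,-0.09],"roll":0,"jaw":0.4},{"xyz":[0,0,-0.09],"roll":0,"jaw":0.4},{"xyz":[0,0,-0.09],"roll":0,"jaw":0.4},{"xyz":[0,0,-0.09],"roll":0,"jaw":0.4},{"xyz":[0,0,-0.09],"roll":0,"jaw":0.4}]'
python3 - <<'E'
from h import *
k=cam('wrist');p,d=env.grab_frame('wrist');cv2.imwrite('pics/w10.png',p);W=cloud(k,d);Z=W[...,2]
near=(abs(W[...,0]-520)<130)&(abs(W[...,1]+25)<135)
for a,b in((91,102),(82,90),(71,79)):
  for m in blobs((Z>a)&(Z<b)&near,200): print(a,m.sum(),np.percentile(Z[m],[5,50,95]).round(1),rect(W[m]))
E
```

```text
time_s: 53.8
ee_pos: [516.7, -23.8, 171.8]
ee_rot: [180.0, 0.3, -8.4]
force: [1.6, 0.0, -0.1]
gripper_width: 54.6
time_s: 54.8
ee_pos: [517.9, -23.9, 262.1]
ee_rot: [180.0, 0.0, -8.4]
force: [-0.3, -0.7, -0.0]
gripper_width: 54.5
91 3598 [91.4 93.  97.7] (array([519.4, -23.4]), 99.5, 34.1, 81.6)
82 1413 [85.6 87.3 88.6] (array([457.2,  10.6]), 97.8, 12.3, -8.6)
82 1379 [85.9 87.3 88.6] (array([588.8,  -8.9]), 97.4, 12.1, -8.2)
82 1300 [84.  87.3 88.5] (array([581.4, -58.6]), 97.8, 12.4, -8.4)
82 1306 [83.8 87.2 88.6] (array([449.7, -39.1]), 97.0, 13.2, -7.6)
71 5665 [73.9 75.4 76.6] (array([530.3,  44.9]), 196.4, 77.6, -8.4)
71 563 [73.6 75.3 76.6] (array([430.3, -12.5]), 37.0, 14.7, 81.3)
71 571 [73.6 75.3 76.8] (array([611.7, -39.3]), 37.0, 18.3, 83.2)
71 316 [73.7 75.3 76.5] (array([423.2, -60.3]), 30.2, 14.3, 80.8)
71 358 [74.1 75.4 76.5] (array([602.8, -88.9]), 33.5, 14.5, 81.5)
71 556 [71.9 74.9 76.4] (array([ 504.5, -121.5]), 115.7, 5.1, -8.3)
```

View pics/w10.png

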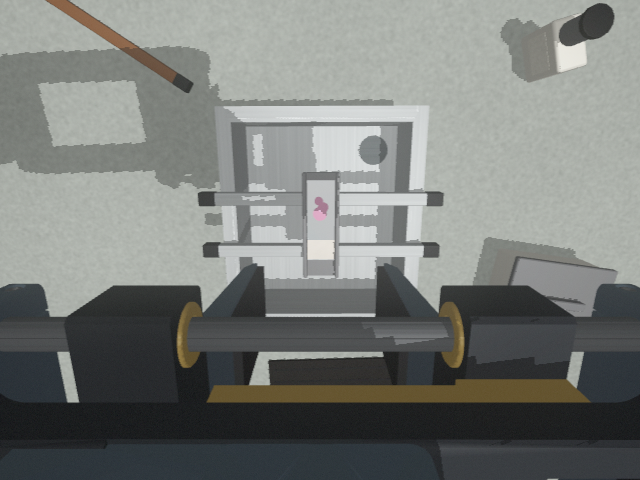

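The bridge is rebuilt. The holder spans (303,172)–(338,277), centred across both bars, and the arm is clear.

```bash
python3 -c "
from workcell import env
print(env.job_done())"
```

```text
the job is handed in; nothing more can be done
None
```

The job is handed in at about 55 s of the 134 s. I set the holder and both bars aside on the mat, moved the rack into the open dish, then put the bars and holder back on the tray. `job_done()` gave no verdict, so these checks are my own camera measurements.

- **Rack:** after release it stood about 2 mm from the dish centre. The handle top was at 70.3 mm, the same height as when it stood on the tray floor. I did not look at it again before handing in.
- **Bars:** both tops are at 87.3 mm, so they rest on the rim. They lie about +25.5 mm and −24 mm from the tray's middle, within 3 mm lengthways and parallel to the tray within about 1°.
- **Holder:** flat with the slide up, centred about 1 mm from midway and square to the bars.
- **Step 1 and 2 (mat):** the holder's outer end lay about flush with the mat's edge, perhaps slightly over it. Its centre was well inside and it measured flat on the mat.
- **Other objects:** the arm stayed clear of the dispenser, lidded dish, wash bottle and the two look-alike bars. I did not measure them again afterwards.

No check failed. The only disagreement was that the first rough fix of the dish from the top camera was about 15 mm off the wrist camera's, and I used the wrist measurement.

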